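# Fold up a display tray and fit its hanging rods

### The arm

A 6-joint arm with a two-finger parallel gripper is mounted at the origin on the work surface. World frame = base frame: x ahead of the robot, y to its left, z up, the work surface at z = 0. Lengths are in mm, angles in rad, forces in N, time in s.
With the tool pointing down it reaches from about 350 to 975 mm from the base axis. Payload 17.4 kg.
Tool frame: the origin (TCP) lies midway between the tips of the shut fingers; the grasp point (between the pads) lies 19 mm behind it; z points along the fingers, y is the line along which they close (so a half turn about z gives the same grasp; the last joint's range is limited). The gripper opens to 85 mm and grips with 20 to 120 N. Pads are 22 mm wide; open, the fingers measure 114 mm over their backs; the gripper's body (76 mm by 85 mm) begins 54 mm behind the grasp point. The pads swing forward as they close: fully open they stand 13 mm farther back than shut.
Start: joints at [1.195, 0.116, 1.442, -0, 1.584, -0.038], TCP at [223.711, 636.856, 231.303] pointing down, gripper open.
Joint ranges: [-2.83, 2.83], [-0.83, 2.19], [0.07, 2.5], [-1.14, 4.28], [0.01, 3], [-2.97, 2.97]. Speed limits (rad/s): [1.89, 1.89, 2.22, 3.14, 3.14, 3.14].

### API

Orientations are given as a unit quaternion [x, y, z, w].
In Python, from cell import r, vision gives the robot as it stands. The module is installed in compiled form; this text tells all that it offers.
- The arm moves only by the tool arm_command, never from a script. Its argument "moves" is a list of rows, each an object of numbers: "rx", "ry", "rz": the turn, a rotation vector about the tool's x, y, z in rad; "x", "y", "z": the shift along the tool's x, y, z in cm; "gripper": the opening, from 0 (shut) to 1 (fully open). In form: [{"rx": .., "ry": .., "rz": .., "x": .., "y": .., "z": .., "gripper": ..}, ...]. A call has exactly 5 rows; each row is the pose to reach, as a shift and turn from the pose commanded when the call began, along the tool's axes at that moment; what a row does not reach only later rows make up. A row lasts 1/10 s, in which the tool goes at most 50 mm and 8.59 degrees, less where a joint would pass 70% of its speed; a pose out of reach is approached as far as the arm can. A call with a gripper value outside its range is refused whole. The fingers move at their own pace and stop on an object; the grip force is fixed at half the most. Time passes only in rows, so rows that repeat a pose let the fingers close, or fill a call up. It gives the time, the measured TCP pose, the force, the opening and the grip force at its end, in the units of the state.
- r.get_obs(): the state, without advancing time (a new reading comes with each control period).
- vision.snapshot(name): name is "side" or "top" or "wrist"; returns a dict with "color" (400x640x3 uint8, red, green, blue), "camera_matrix" (3x3 intrinsics, pixels), "world_to_cam" (4x4, takes a point from world to camera coordinates); the wrist camera has in their place "T_tool_cam" (4x4, takes a point from camera to tool coordinates, whose origin is the TCP and whose axes are the flange's). Camera axes: x right, y down, z forward; pixel columns grow to the right and rows downward; lengths in mm; the calibration is good to about 2 mm. The wrist camera is an equidistant fisheye: a pixel r from the principal point sees the ray r / f radians off the axis. A picture is of the moment at which its call begins: read the wrist's pose just before it. There is no depth.
- r.sign_off(): hands the job in; it is judged then, once.
The state is a dict: "time": time; "qpos": joint angles; "joint_vel": joint speeds; "joint_torque": joint torques, N m; "tool_pos": TCP position; "tool_rot": TCP orientation; "wrist_force": force on the tool from outside, world axes, zero at the start; "ft_torque": the same for the moment, N m; "gripper_width": finger opening in mm; "grip_force": force on a finger pad.
Only numpy, scipy, OpenCV 4.12 (cv2) and the standard library are available. Lean on these libraries where they do the work, as an engineer would, in place of code of your own. Each camera call takes 0.05 s, during which the arm holds its last target. There are 200 camera calls.

### The job

Get the folding display tray ready for the showcase: first fold all four of its hinged sides fully upright, then push every hanging rod on the bench, tapered end first, through its own hole in the near side (the one with the smaller holes, facing the rods) and on through the opposite hole in the far side, until the brass grip sits against the near side. Any rod may go in any free pair of opposite holes; leave the sides upright and do not disturb the other things on the bench.

Things in the scene. Friction and masses are not known exactly. Their poses are not given: they have to be found in the camera images.
- tray: folding display tray, fixed to the bench: dark wooden base with blue felt, 130 (x) x 92 (y) x 12 mm. Origin at the centre of the base's underside, z up. Four plywood sides, 8 mm thick, hinge on its edges, folding outward only; their stiff friction hinges (0.12 N m) stay where left. Hinge lines, in the sides' mid-thickness, lie 12 mm above the bench.
- side_near (a joint): hinged side at tray -y (hinge line y = -50 mm), 130 mm wide, 50 mm high, with three 14 mm holes, plus a brass tab 28 mm wide, 26 mm long, 8 mm thick beyond the middle of its outer edge, to be pinched across its 28 mm width. 0 = flat outward, 1.571 rad (the stop) = upright; starts at 0 to 0.4.
- side_far (a joint): hinged side at tray +y (hinge line y = +50 mm), 130 mm wide, 50 mm high, with three 18 mm holes, plus a brass tab 28 mm wide, 26 mm long, 8 mm thick beyond the middle of its outer edge, to be pinched across its 28 mm width. 0 = flat outward, 1.571 rad (the stop) = upright; starts at 0 to 0.4.
- side_front (a joint): hinged side at tray -x (hinge line x = -65 mm), 84 mm wide, 42 mm high, no holes, plus a brass tab 28 mm wide, 26 mm long, 8 mm thick beyond the middle of its outer edge, to be pinched across its 28 mm width. 0 = flat outward, 1.571 rad (the stop) = upright; starts at 0 to 0.4.
- side_back (a joint): hinged side at tray +x (hinge line x = +65 mm), 84 mm wide, 42 mm high, no holes, plus a brass tab 28 mm wide, 26 mm long, 8 mm thick beyond the middle of its outer edge, to be pinched across its 28 mm width. 0 = flat outward, 1.571 rad (the stop) = upright; starts at 0 to 0.4.
- eye1 (a point): centre of the 14 mm hole in side_near at tray x = -44 mm, at mid-thickness, 34 mm from the hinge line (46 mm above the bench when upright)
- exit1 (a point): centre of the 18 mm hole in side_far opposite eye1, at mid-thickness, 34 mm from the hinge line; 100 mm beyond eye1 along tray +y when both sides are upright
- eye2 (a point): centre of the 14 mm hole in side_near at tray x = 0 mm, at mid-thickness, 34 mm from the hinge line (46 mm above the bench when upright)
- exit2 (a point): centre of the 18 mm hole in side_far opposite eye2, at mid-thickness, 34 mm from the hinge line; 100 mm beyond eye2 along tray +y when both sides are upright
- eye3 (a point): centre of the 14 mm hole in side_near at tray x = 44 mm, at mid-thickness, 34 mm from the hinge line (46 mm above the bench when upright)
- exit3 (a point): centre of the 18 mm hole in side_far opposite eye3, at mid-thickness, 34 mm from the hinge line; 100 mm beyond eye3 along tray +y when both sides are upright
- rod1: hanging rod lying on the bench (two or three of them are there): square brass grip 70 x 18 x 18 mm, then a 10 mm aluminium tube 132 mm long whose last 12 mm taper to 4 mm. Origin at the grip's centre, on the rod's axis; x points to the tapered end. About 0.12 kg, balances some 10 mm from the origin towards the tube.
- rod1_mark (a point): black band on the tube of rod1, 104 mm from the grip's front face (139 mm from the rod's origin), on the axis; it lies inside the far side's hole when the rod is home
- rod2: hanging rod lying on the bench (two or three of them are there): square brass grip 70 x 18 x 18 mm, then a 10 mm aluminium tube 132 mm long whose last 12 mm taper to 4 mm. Origin at the grip's centre, on the rod's axis; x points to the tapered end. About 0.12 kg, balances some 10 mm from the origin towards the tube.
- rod2_mark (a point): black band on the tube of rod2, 104 mm from the grip's front face (139 mm from the rod's origin), on the axis; it lies inside the far side's hole when the rod is home
- rod3: hanging rod lying on the bench (two or three of them are there): square brass grip 70 x 18 x 18 mm, then a 10 mm aluminium tube 132 mm long whose last 12 mm taper to 4 mm. Origin at the grip's centre, on the rod's axis; x points to the tapered end. About 0.12 kg, balances some 10 mm from the origin towards the tube.
- rod3_mark (a point): black band on the tube of rod3, 104 mm from the grip's front face (139 mm from the rod's origin), on the axis; it lies inside the far side's hole when the rod is home
- bangle: brass bangle 68 mm across, 10 mm high, lying flat; to be left alone. Origin at the centre of its underside.
- tin: small open steel cup 52 mm across, 32 mm high; to be left alone. Origin at the centre of its underside.
- bottle: white bottle with red cap, 48 mm across, 100 mm high; to be left alone. Origin at the centre of its underside.
- rubber_cup: black rubber cup 56 mm across, 50 mm high; to be left alone. Origin at the centre of its underside.
- scale: grey pocket scale 80 x 130 x 18 mm; to be left alone. Origin at the centre of its underside.
- burnisher: tool with wooden handle, lying; to be left alone. Origin at the centre of its underside.

How it is judged:
By the outcome, as a careful person would: the job done as asked, in the order asked, and still so for the second after the job is handed in, with the robot touching nothing.
Of rod1, rod2, rod3 only 2 to 3 are there at a start; the rules pass over those that are not, and their reading is None.
At some moment in a run one of rod1, rod2, rod3 may be knocked a few centimetres aside while the robot is not near it.
Once in a run the grip may slacken for a moment while it holds something.
It also fails if it takes over 210 s, if anything falls off the work surface, if the arm or the gripper's body presses on something with over 40 N, if the wrist force passes 120 N, or if a joint passes its speed limit or range.

## Working session

There is one attempt and no reset: what is moved stays moved. The work goes in short steps, Python scripts to look and compute and a tool call to move; the robot and the scene stay as the last step left them, time stands still between calls to the robot, and variables do not carry over. Pictures are saved under pics/ and viewed, at most 14 in all, crops included, and the job is handed in when it is done.

Besides the shell and the picture viewer there is one more tool, called after ">>>" by a JSON object that holds its "name" and its "arguments", one argument or row to a line. arm_command: Moves the arm, as the interface text tells. Its arguments: {"type":"object","properties":{"moves":{"type":"array","items":{"type":"object","properties":{"rx":{"type":"number"},"ry":{"type":"number"},"rz":{"type":"number"},"x":{"type":"number"},"y":{"type":"number"},"z":{"type":"number"},"gripper":{"type":"number"}}}}},"required":["moves"]}

```bash
mkdir -p pics; cat > h.py <<'E'
import numpy as np, cv2
from scipy.spatial.transform import Rotation as R
from cell import r, vision
def snap(n,f):
    s=vision.snapshot(n); cv2.imwrite('pics/'+f,s['color'][:,:,::-1]); np.save('pics/'+f+'.npy',s,allow_pickle=True); return s
def ray(s,u,v):
    K=s['camera_matrix']; T=np.linalg.inv(s['world_to_cam'])
    d=T[:3,:3]@np.linalg.solve(K,[u,v,1]); return T[:3,3],d
def onz(s,u,v,z):
    o,d=ray(s,u,v); return o+d*(z-o[2])/d[2]
def proj(s,p):
    c=s['world_to_cam']@np.append(p,1); q=s['camera_matrix']@c[:3]; return q[:2]/q[2]
def load(f): return np.load('pics/'+f+'.npy',allow_pickle=True).item()
E
python3 - <<'E'
from h import *
for n in ('top','side'):
    s=snap(n,n+'0.png'); print(np.linalg.inv(s['world_to_cam']).round(2),s['camera_matrix'])
o=r.get_obs();print(o)
s=snap('wrist','w0.png');print(s['T_tool_cam'],s['camera_matrix'])
E
```

```text
[[ 1.00000e-02 -9.80000e-01  1.80000e-01  3.23430e+02]
 [-1.00000e+00 -1.00000e-02 -1.00000e-02  1.94200e+01]
 [ 2.00000e-02 -1.80000e-01 -9.80000e-01  1.32532e+03]
 [ 0.00000e+00  0.00000e+00  0.00000e+00  1.00000e+00]] [[385.58013289   0.         320.59143558]
 [  0.         385.58013289 197.74499761]
 [  0.           0.           1.        ]]
[[ 9.40000e-01 -2.40000e-01  2.20000e-01  2.65080e+02]
 [-3.30000e-01 -7.10000e-01  6.20000e-01 -7.77250e+02]
 [ 0.00000e+00 -6.60000e-01 -7.50000e-01  1.00623e+03]
 [ 0.00000e+00  0.00000e+00  0.00000e+00  1.00000e+00]] [[429.53714525   0.         318.65993605]
 [  0.         429.53714525 203.78374646]
 [  0.           0.           1.        ]]
{'time': 0.1, 'qpos': array([ 1.19518009e+00,  1.16482099e-01,  1.44217763e+00,  1.91937408e-05,
        1.58403326e+00, -3.78301204e-02]), 'joint_vel': array([ 1.14072586e-03, -2.42096485e-03, -6.09862097e-04, -7.80104952e-05,
        2.92260956e-03, -1.31761359e-03]), 'joint_torque': array([ 2.61294284e-03, -7.33672643e+01, -6.33783531e+01, -3.52146276e-05,
        5.31781727e-03, -3.53564235e-05]), 'tool_pos': array([223.65488868, 636.69140737, 230.61922105]), 'tool_rot': array([ 1.68091117e-01,  9.85771309e-01, -5.36484346e-04, -1.22315891e-04]), 'wrist_force': array([-0.50194999, -0.0725848 , -0.3962127 ]), 'ft_torque': array([-0.02174583,  0.00537772,  0.00323178]), 'grip_force': 0.0, 'gripper_width': 85.32062549777024}
[[ 3.10305325e-04 -9.48345365e-01 -3.17239614e-01  8.11113091e+01]
 [ 9.99999622e-01  3.64718289e-05  8.69113771e-04  2.74846091e-01]
 [-8.12649707e-04 -3.17239764e-01  9.48345017e-01 -1.42552747e+02]
 [ 0.00000000e+00  0.00000000e+00  0.00000000e+00  1.00000000e+00]] [[309.70691629   0.         319.33506306]
 [  0.         309.70691629 200.95869298]
 [  0.           0.           1.        ]]
```

View pics/top0.png

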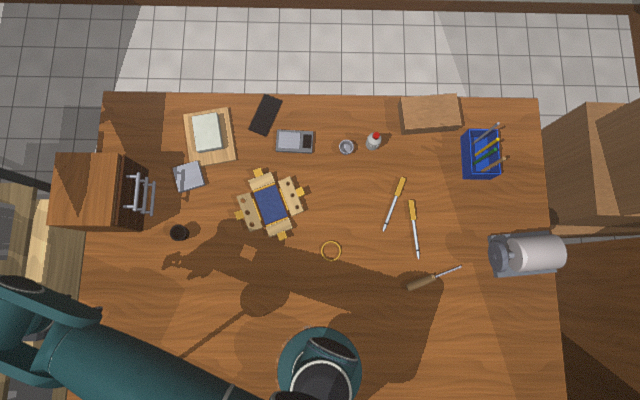

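View pics/side0.png

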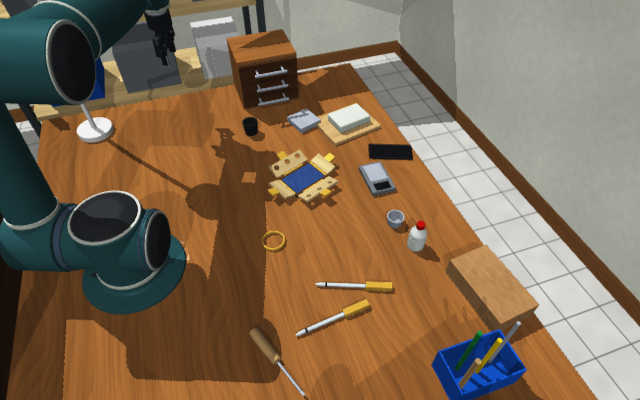

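The top view shows the tray's blue felt at about (270,205), with the near side at right (292,190) and the far side at left (248,215). The back tab is at (258,175). There are two rods, with grips at (401,185) and (412,207) and tips at (384,230) and (418,258). The tin is at (347,147), the bottle at (373,141) and the bangle at (331,250). The side view agrees.

```bash
cat >> h.py <<'E'
def felt(s,z=12):
    hsv=cv2.cvtColor(s['color'],cv2.COLOR_RGB2HSV)
    m=cv2.inRange(hsv,(105,100,40),(125,255,255)); 
    n,l,st,c=cv2.connectedComponentsWithStats(m)
    out=[]
    for i in range(1,n):
        if st[i,4]<150: continue
        ys,xs=np.where(l==i); P=np.array([onz(s,u,v,z)[:2] for u,v in zip(xs,ys)]).astype(np.float32)
        out.append((st[i,4],c[i],cv2.minAreaRect(P)))
    return out
def gold(s,z=18,lo=(18,120,120),hi=(32,255,255),mn=15):
    hsv=cv2.cvtColor(s['color'],cv2.COLOR_RGB2HSV); m=cv2.inRange(hsv,lo,hi)
    n,l,st,c=cv2.connectedComponentsWithStats(m); out=[]
    for i in range(1,n):
        if st[i,4]<mn: continue
        ys,xs=np.where(l==i); P=np.array([onz(s,u,v,z)[:2] for u,v in zip(xs,ys)]).astype(np.float32)
        q=cv2.minAreaRect(P); out.append((st[i,4],c[i].round(),np.round(q[0]),np.round(q[1]),round(q[2])))
    return out
E
python3 - <<'E'
from h import *
for n in ('top0.png','side0.png'):
    s=load(n); print(n)
    for f in felt(s): print('felt',f)
    for g in gold(s): print(g)
s=load('top0.png')
for nm,p in dict(tin=(347,147),bottle=(373,141),bangle=(331,250),rubber=(179,233),scale=(295,141),r1tip=(384,230),r2tip=(418,258)).items(): print(nm,onz(s,*p,15).round())
a=load('top0.png')['color'][150:265,225:435,::-1]; cv2.imwrite('pics/c1.png',cv2.resize(a,None,fx=3.8,fy=3.8,interpolation=2))
E
```

```text
top0.png
felt (np.int32(1443), array([478.55301455, 154.7013167 ]), ((732.75537109375, -565.2885131835938), (181.3810577392578, 137.7749786376953), 0.826800525188446))
felt (np.int32(726), array([270.03581267, 204.38980716]), ((539.4490966796875, 174.792236328125), (114.70417785644531, 77.86682891845703), 22.34433364868164))
(np.int32(64), array([488., 145.]), array([ 758., -588.]), array([ 12., 111.]), 33)
(np.int32(66), array([258., 172.]), array([650., 221.]), array([29., 28.]), 28)
(np.int32(114), array([400., 186.]), array([ 608., -274.]), array([20., 71.]), 69)
(np.int32(52), array([264., 187.]), array([598., 199.]), array([ 8., 80.]), 22)
(np.int32(71), array([300., 191.]), array([584.,  73.]), array([30., 28.]), 28)
(np.int32(48), array([284., 199.]), array([557., 129.]), array([82.,  7.]), 22)
(np.int32(45), array([256., 209.]), array([519., 220.]), array([78.,  6.]), 22)
(np.int32(125), array([412., 210.]), array([ 525., -313.]), array([70., 23.]), 6)
(np.int32(69), array([239., 215.]), array([501., 278.]), array([29., 28.]), 21)
(np.int32(45), array([276., 221.]), array([4
[... 1453 characters left out ...]
[434., 142.]), array([27., 36.]), 19)
(np.int32(69), array([325., 192.]), array([586.,  85.]), array([34., 27.]), 23)
(np.int32(140), array([273., 240.]), array([383., -42.]), array([71., 63.]), 74)
(np.int32(234), array([379., 286.]), array([ 606., -277.]), array([26., 71.]), 67)
(np.int32(234), array([356., 308.]), array([ 525., -316.]), array([74., 24.]), 9)
(np.int32(113), array([263., 346.]), array([ 278., -334.]), array([14., 76.]), 22)
(np.int32(162), array([491., 351.]), array([ 782., -525.]), array([91., 12.]), 24)
tin [747. -91.  15.]
bottle [ 771. -183.   15.]
bangle [384. -36.  15.]
rubber [436. 478.  15.]
scale [767.  94.  15.]
r1tip [ 454. -217.   15.]
r2tip [ 361. -330.   15.]
```

View pics/c1.png

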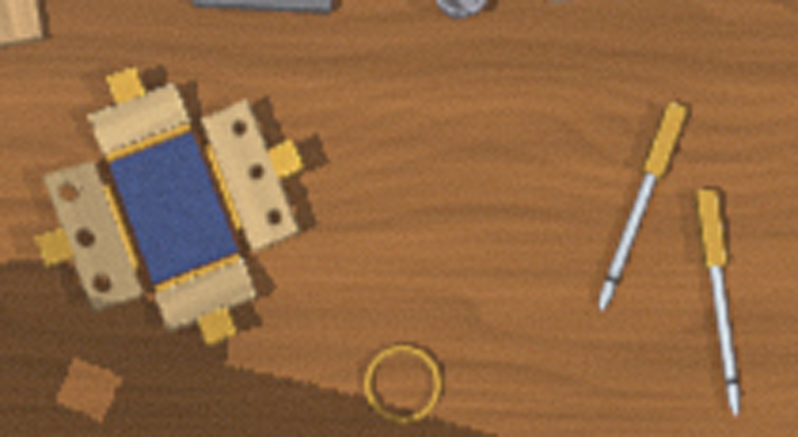

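The crop shows clear tab and panel edges. The near side's holes, at right, are smaller than the far side's, at left. The rod tips point towards the robot. Next I triangulate the tabs.

```bash
cat >> h.py <<'E'
C=np.array([540,175.2,0]); A=np.deg2rad(22.3)
RT=R.from_euler('z',A).as_matrix()
def tri(s1,p1,s2,p2):
    o1,d1=ray(s1,*p1);o2,d2=ray(s2,*p2)
    a,b=np.linalg.lstsq(np.c_[d1,-d2],o2-o1,rcond=None)[0]
    return (o1+a*d1+o2+b*d2)/2, np.linalg.norm(o1+a*d1-o2-b*d2)
def cents(s,lo=(18,120,120),hi=(32,255,255),mn=15):
    m=cv2.inRange(cv2.cvtColor(s['color'],cv2.COLOR_RGB2HSV),lo,hi); n,l,st,c=cv2.connectedComponentsWithStats(m)
    return c[1:][st[1:,4]>=mn]
E
python3 - <<'E'
from h import *
t,s=load('top0.png'),load('side0.png'); ct,cs=cents(t),cents(s)
near=lambda c,p:c[np.argmin(np.linalg.norm(c-p,axis=1))]
for n,a,b,h,ax in (('near',(300,191),(325,192),(50,50),1),('far',(239,215),(281,155),(50,50),1),('front',(282,235),(274,191),(65,42),0),('back',(258,172),(329,157),(65,42),0)):
    p,e=tri(t,near(ct,a),s,near(cs,b)); q=RT.T@(p-C); rad=abs(q[ax])-h[0]
    print(n,p.round(),e.round(1),q.round(),'rad',rad.round(),'hyp',np.hypot(rad,q[2]-12).round(),'exp',h[1]+13,'th',np.arctan2(q[2]-12,rad).round(2))
for a,b in (((400,186),(379,286)),((412,210),(356,308))): print(tri(t,near(ct,a),s,near(cs,b)))
E
```

```text
near [581.  73.  32.] 0.5 [  -1. -110.   32.] rad 60.0 hyp 64.0 exp 63 th 0.33
far [498. 274.  38.] 1.1 [ -1. 108.  38.] rad 58.0 hyp 63.0 exp 63 th 0.42
front [431. 130.  31.] 1.3 [-118.   -1.   31.] rad 53.0 hyp 56.0 exp 55 th 0.34
back [648. 219.  30.] 1.8 [117.  -1.  30.] rad 52.0 hyp 55.0 exp 55 th 0.34
(array([ 608.2859823 , -274.76708446,   12.93945001]), np.float64(1.1828658082499053))
(array([ 526.31252199, -313.96295883,   13.01468051]), np.float64(0.7907649340618816))
```

```bash
cat >> h.py <<'E'
from scipy.spatial.transform import Slerp
SD=dict(near=((0,-1,0),50,(1,0,0)),far=((0,1,0),50,(1,0,0)),front=((-1,0,0),65,(0,1,0)),back=((1,0,0),65,(0,1,0)))
def foldpose(side,th,delta=.5,rad=69,back=12,lift=0):
    o,h,w=[np.array(v,float) if not np.isscalar(v) else v for v in SD[side]]
    up=np.array([0,0,1.]); t=th-delta
    d=np.cos(th)*o+np.sin(th)*up
    z=-np.cos(t)*up-np.sin(t)*o   # tool z: down, leaning inward as th grows
    z=-(np.cos(t)*up+np.sin(t)*o)
    p=h*o+12*up+rad*d+z*(back-lift)
    cur=r.get_obs(); y=RT@w
    if y@R.from_quat(cur['tool_rot']).as_matrix()[:,1]<0: y=-y
    Z=RT@z; M=np.c_[np.cross(y,Z),y,Z]
    return M,C+RT@p
def here():
    o=r.get_obs(); return R.from_quat(o['tool_rot']).as_matrix(),np.array(o['tool_pos'])
def rel(base,tgt,tag=''):
    s=base[0].T@(tgt[1]-base[1])/10; v=R.from_matrix(base[0].T@tgt[0]).as_rotvec()
    print(tag,'x %.2f y %.2f z %.2f rx %.3f ry %.3f rz %.3f'%(*s,*v))
def down(yang,p):
    y=np.array([np.cos(yang),np.sin(yang),0]); z=np.array([0,0,-1.])
    return np.c_[np.cross(y,z),y,z],np.array(p,float)
E
python3 - <<'E'
from h import *
for sd in ('far','near','front','back'):
    t=foldpose(sd,.3,lift=100); print(sd,t[1].round()); rel(here(),t)
E
```

```text
far [503. 266. 119.]
 x -38.60 y -25.70 z 11.23 rx -0.085 ry 0.188 rz 0.841
near [577.  84. 119.]
 x -51.68 y -40.40 z 11.24 rx 0.083 ry -0.188 rz 0.841
front [435. 132. 119.]
 x -36.67 y -40.59 z 11.25 rx 0.072 ry 0.191 rz -0.725
back [645. 218. 119.]
 x -53.62 y -25.51 z 11.23 rx -0.074 ry -0.191 rz -0.724
```

>>> {"name": "arm_command", "arguments": {
  "moves": [
    {"x":-38.6,"y":-25.7,"z":6,"rx":-0.085,"ry":0.188,"rz":0.841,"gripper":1},
    {"x":-38.6,"y":-25.7,"z":6,"rx":-0.085,"ry":0.188,"rz":0.841,"gripper":1},
    {"x":-38.6,"y":-25.7,"z":6,"rx":-0.085,"ry":0.188,"rz":0.841,"gripper":1},
    {"x":-38.6,"y":-25.7,"z":6,"rx":-0.085,"ry":0.188,"rz":0.841,"gripper":1},
    {"x":-38.6,"y":-25.7,"z":6,"rx":-0.085,"ry":0.188,"rz":0.841,"gripper":1}
  ]
}}

```text
time: 0.65
tool_pos: [373.6, 437.1, 198.9]
tool_rot: [0.51, 0.856, 0.049, -0.073]
wrist_force: [0.9, 0.9, 0.0]
gripper_width: 85.3
grip_force: 0.0
```

```bash
python3 - <<'E'
from h import *
print(here()[1].round(),r.get_obs()['qpos'].round(2))
rel(here(),foldpose('far',.35,lift=80))
E
```

```text
[374. 437. 199.] [ 0.73 -0.13  1.75  0.17  1.48  0.23]
 x -21.92 y 3.19 z 5.89 rx -0.007 ry -0.026 rz 0.107
```

>>> {"name": "arm_command", "arguments": {
  "moves": [
    {"x":-21.9,"y":3.2,"z":5.9,"rx":-0.007,"ry":-0.026,"rz":0.107,"gripper":1},
    {"x":-21.9,"y":3.2,"z":5.9,"rx":-0.007,"ry":-0.026,"rz":0.107,"gripper":1},
    {"x":-21.9,"y":3.2,"z":5.9,"rx":-0.007,"ry":-0.026,"rz":0.107,"gripper":1},
    {"x":-21.9,"y":3.2,"z":5.9,"rx":-0.007,"ry":-0.026,"rz":0.107,"gripper":1},
    {"x":-21.9,"y":3.2,"z":5.9,"rx":-0.007,"ry":-0.026,"rz":0.107,"gripper":1}
  ]
}}

```text
time: 1.15
tool_pos: [501.5, 271.8, 101.5]
tool_rot: [0.554, 0.829, 0.041, -0.062]
wrist_force: [-0.2, 0.5, -0.3]
gripper_width: 85.3
grip_force: 0.0
```

>>> {"name": "arm_command", "arguments": {
  "moves": [
    {"gripper":1},
    {"gripper":1},
    {"gripper":1},
    {"gripper":1},
    {"gripper":1}
  ]
}}

```text
invalid input at $.moves[0]: expected keys rx, ry, rz, x, y, z, gripper
```

```bash
python3 - <<'E'
from h import *
print(here()[1].round())
rel(here(),foldpose('far',.35,lift=80)); rel(here(),foldpose('far',.35))
snap('wrist','w1.png')
E
```

```text
[502. 272. 102.]
 x 0.08 y -0.11 z -0.12 rx -0.002 ry 0.001 rz 0.004
 x 0.09 y -0.09 z 7.88 rx -0.002 ry 0.001 rz 0.004
```

View pics/w1.png

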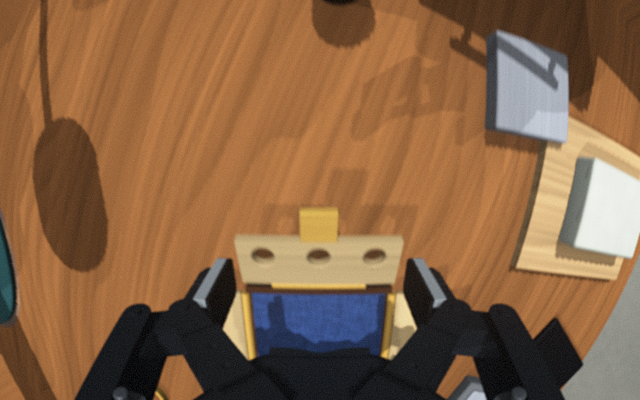

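The far tab is at (318,224), centred between the fingers.

```bash
cat >> h.py <<'E'
def wray(s,pose,u,v):
    K=s['camera_matrix']; d=np.array([u-K[0,2],v-K[1,2]]); rr=np.hypot(*d); a=rr/K[0,0]
    c=np.append(d/max(rr,1e-9)*np.sin(a),np.cos(a)); T=s['T_tool_cam']
    return pose[1]+pose[0]@T[:3,3], pose[0]@T[:3,:3]@c
def tabtheta(s,pose,side,u,v,rad):
    o,h,w=SD[side]; o=np.array(o); p,d=wray(s,pose,u,v); p=RT.T@(p-C); d=RT.T@d
    th=np.linspace(-.1,1.6,3000); Q=h*o+np.array([0,0,12])+np.outer(np.cos(th),rad*o)+np.outer(np.sin(th),[0,0,rad])
    Q=Q+4*(np.outer(-np.sin(th),o)+np.outer(np.cos(th),[0,0,1]))
    e=np.cross(Q-p,d/np.linalg.norm(d)); w=np.array(w); 
    # ignore the offset along w: compare in plane
    k=np.argmin(np.abs((Q-p)@np.cross(w,d))); t=(Q[k]-p)@d/(d@d)
    print(side,'th',th[k].round(3),'w-offset',((p+t*d)@w).round(1))
    return th[k]
def arc(side,th0,th1,n,**kw):
    T=np.linspace(th0,th1,n*5+1); b=foldpose(side,th0,**kw)
    for i in range(n):
        for j in range(1,6): rel(b,foldpose(side,T[5*i+j],**kw),'c%d'%i)
        b=foldpose(side,T[5*i+5],**kw)
E
python3 - <<'E'
from h import *
s=load('w1.png'); p=here(); cs=cents(s,mn=200); print(cs.round())
tabtheta(s,p,'far',318,224,63)
tabtheta(s,p,'far',318,241,50)
arc('far',.35,1.55,4)
E
```

```text
[[318. 225.]
 [318. 286.]
 [248. 325.]
 [388. 324.]]
far th 0.376 w-offset 0.7
far th 0.432 w-offset 0.7
c0 x -0.17 y 0.00 z -0.41 rx 0.000 ry -0.060 rz 0.000
c0 x -0.36 y -0.00 z -0.81 rx 0.000 ry -0.120 rz 0.000
c0 x -0.57 y -0.00 z -1.21 rx 0.000 ry -0.180 rz 0.000
c0 x -0.80 y -0.00 z -1.60 rx 0.000 ry -0.240 rz 0.000
c0 x -1.06 y 0.00 z -1.99 rx 0.000 ry -0.300 rz 0.000
c1 x -0.38 y -0.00 z -0.28 rx -0.000 ry -0.060 rz 0.000
c1 x -0.77 y -0.00 z -0.55 rx -0.000 ry -0.120 rz 0.000
c1 x -1.18 y -0.00 z -0.80 rx 0.000 ry -0.180 rz -0.000
c1 x -1.60 y -0.00 z -1.04 rx -0.000 ry -0.240 rz -0.000
c1 x -2.03 y -0.00 z -1.25 rx -0.000 ry -0.300 rz 0.000
c2 x -0.48 y -0.00 z -0.06 rx 0.000 ry -0.060 rz 0.000
c2 x -0.97 y -0.00 z -0.10 rx 0.000 ry -0.120 rz -0.000
c2 x -1.45 y -0.00 z -0.12 rx 0.000 ry -0.180 rz -0.000
c2 x -1.94 y 0.00 z -0.12 rx -0.000 ry -0.240 rz -0.000
c2 x -2.42 y -0.00 z -0.10 rx -0.000 ry -0.300 rz -0.000
c3 x -0.44 y 0.00 z 0.18 rx 0.000 ry -0.060 rz 0.000
c3 x -0.87 y 0.00 z 0.38 rx 0.000 ry -0.120 rz 0.000
c3 x -1.29 y 0.00 z 0.60 rx 0.000 ry -0.180 rz 0.000
c3 x -1.69 y -0.00 z 0.83 rx -0.000 ry -0.240 rz 0.000
c3 x -2.08 y -0.00 z 1.08 rx 0.000 ry -0.300 rz 0.000
```

>>> {"name": "arm_command", "arguments": {
  "moves": [
    {"x":0.1,"y":-0.1,"z":3,"rx":0,"ry":0,"rz":0.004,"gripper":1},
    {"x":0.1,"y":-0.1,"z":5,"rx":0,"ry":0,"rz":0.004,"gripper":1},
    {"x":0.1,"y":-0.1,"z":7,"rx":0,"ry":0,"rz":0.004,"gripper":1},
    {"x":0.1,"y":-0.1,"z":7.8,"rx":0,"ry":0,"rz":0.004,"gripper":1},
    {"x":0.1,"y":-0.1,"z":7.8,"rx":0,"ry":0,"rz":0.004,"gripper":0.3}
  ]
}}

```text
time: 1.7
tool_pos: [494.3, 285.7, 25.6]
tool_rot: [0.555, 0.829, 0.04, -0.063]
wrist_force: [0.1, -0.1, 0.5]
gripper_width: 73.3
grip_force: 0.0
```

>>> {"name": "arm_command", "arguments": {
  "moves": [
    {"x":0,"y":0,"z":0,"rx":0,"ry":0,"rz":0,"gripper":0},
    {"x":0,"y":0,"z":0,"rx":0,"ry":0,"rz":0,"gripper":0},
    {"x":0,"y":0,"z":0,"rx":0,"ry":0,"rz":0,"gripper":0},
    {"x":0,"y":0,"z":0,"rx":0,"ry":0,"rz":0,"gripper":0},
    {"x":0,"y":0,"z":0,"rx":0,"ry":0,"rz":0,"gripper":0}
  ]
}}

```text
time: 2.2
tool_pos: [494.6, 285.9, 27.0]
tool_rot: [0.555, 0.829, 0.041, -0.062]
wrist_force: [-5.7, -0.0, 3.1]
gripper_width: 25.8
grip_force: 58.8
```

>>> {"name": "arm_command", "arguments": {
  "moves": [
    {"x":0,"y":0,"z":0,"rx":0,"ry":0,"rz":0,"gripper":0},
    {"x":0,"y":0,"z":0,"rx":0,"ry":0,"rz":0,"gripper":0},
    {"x":0,"y":0,"z":0,"rx":0,"ry":0,"rz":0,"gripper":0},
    {"x":0,"y":0,"z":0,"rx":0,"ry":0,"rz":0,"gripper":0},
    {"x":0,"y":0,"z":0,"rx":0,"ry":0,"rz":0,"gripper":0}
  ]
}}

```text
time: 2.7
tool_pos: [494.6, 285.9, 27.0]
tool_rot: [0.555, 0.829, 0.041, -0.062]
wrist_force: [-5.6, -0.6, 3.2]
gripper_width: 26.2
grip_force: 58.8
```

>>> {"name": "arm_command", "arguments": {
  "moves": [
    {"x":-0.17,"y":0,"z":-0.41,"rx":0,"ry":-0.06,"rz":0,"gripper":0},
    {"x":-0.36,"y":0,"z":-0.81,"rx":0,"ry":-0.12,"rz":0,"gripper":0},
    {"x":-0.57,"y":0,"z":-1.21,"rx":0,"ry":-0.18,"rz":0,"gripper":0},
    {"x":-0.8,"y":0,"z":-1.6,"rx":0,"ry":-0.24,"rz":0,"gripper":0},
    {"x":-1.06,"y":0,"z":-1.99,"rx":0,"ry":-0.3,"rz":0,"gripper":0}
  ]
}}

```text
time: 3.2
tool_pos: [499.8, 272.5, 43.8]
tool_rot: [0.555, 0.828, -0.044, 0.064]
wrist_force: [5.0, -5.8, -14.7]
gripper_width: 25.9
grip_force: 59.9
```

>>> {"name": "arm_command", "arguments": {
  "moves": [
    {"x":-0.38,"y":0,"z":-0.28,"rx":0,"ry":-0.06,"rz":0,"gripper":0},
    {"x":-0.77,"y":0,"z":-0.55,"rx":0,"ry":-0.12,"rz":0,"gripper":0},
    {"x":-1.18,"y":0,"z":-0.8,"rx":0,"ry":-0.18,"rz":0,"gripper":0},
    {"x":-1.6,"y":0,"z":-1.04,"rx":0,"ry":-0.24,"rz":0,"gripper":0},
    {"x":-2.03,"y":0,"z":-1.25,"rx":0,"ry":-0.3,"rz":0,"gripper":0}
  ]
}}

```text
time: 3.7
tool_pos: [506.6, 256.1, 59.3]
tool_rot: [0.542, 0.81, -0.126, 0.186]
wrist_force: [4.4, -3.6, -13.8]
gripper_width: 25.5
grip_force: 59.7
```

```bash
python3 - <<'E'
from h import *
o=r.get_obs(); print(o['qpos'].round(2),o['wrist_force'].round(1),o['ft_torque'].round(2),o['gripper_width'])
for t in (1.25,1.55,1.6): rel(here(),foldpose('far',t))
E
```

```text
[ 0.64  0.06  1.83 -0.45  1.38  0.36] [  4.4  -3.6 -13.8] [0.75 0.06 0.71] 25.526967912306578
 x -2.57 y 0.01 z 0.21 rx -0.000 ry -0.297 rz 0.002
 x -4.87 y 0.01 z 0.63 rx -0.000 ry -0.597 rz 0.002
 x -5.23 y 0.01 z 0.74 rx -0.000 ry -0.647 rz 0.002
```

>>> {"name": "arm_command", "arguments": {
  "moves": [
    {"x":-0.48,"y":0,"z":-0.06,"rx":0,"ry":-0.06,"rz":0,"gripper":0},
    {"x":-0.97,"y":0,"z":-0.1,"rx":0,"ry":-0.12,"rz":0,"gripper":0},
    {"x":-1.45,"y":0,"z":-0.12,"rx":0,"ry":-0.18,"rz":0,"gripper":0},
    {"x":-1.94,"y":0,"z":-0.12,"rx":0,"ry":-0.24,"rz":0,"gripper":0},
    {"x":-2.42,"y":0,"z":-0.1,"rx":0,"ry":-0.3,"rz":0,"gripper":0}
  ]
}}

```text
time: 4.2
tool_pos: [515.3, 237.0, 72.2]
tool_rot: [0.517, 0.773, -0.204, 0.306]
wrist_force: [-0.2, -0.5, -0.3]
gripper_width: -0.6
grip_force: 0.0
```

>>> {"name": "arm_command", "arguments": {
  "moves": [
    {"x":-0.44,"y":0,"z":0.18,"rx":0,"ry":-0.06,"rz":0,"gripper":0},
    {"x":-0.87,"y":0,"z":0.38,"rx":0,"ry":-0.12,"rz":0,"gripper":0},
    {"x":-1.29,"y":0,"z":0.6,"rx":0,"ry":-0.18,"rz":0,"gripper":0},
    {"x":-1.69,"y":0,"z":0.83,"rx":0,"ry":-0.24,"rz":0,"gripper":0},
    {"x":-2.08,"y":0,"z":1.08,"rx":0,"ry":-0.3,"rz":0,"gripper":0}
  ]
}}

```text
time: 4.7
tool_pos: [523.9, 216.1, 78.4]
tool_rot: [0.481, 0.718, -0.279, 0.418]
wrist_force: [0.9, -0.5, 0.7]
gripper_width: 0.3
grip_force: 0.0
```

```bash
python3 - <<'E'
from h import *
o=r.get_obs(); print(o['qpos'].round(2),o['wrist_force'].round(1),o['ft_torque'].round(2),o['gripper_width'])
for t in (1.55,1.6,1.62): rel(here(),foldpose('far',t))
E
```

```text
[ 0.77  0.24  1.82 -0.94  1.62  0.61] [ 0.9 -0.5  0.7] [ 0.39  0.17 -0.04] 0.25961832413979735
 x 0.15 y -0.07 z 0.42 rx 0.002 ry 0.003 rz 0.000
 x -0.08 y -0.07 z 0.72 rx 0.002 ry -0.047 rz 0.000
 x -0.17 y -0.07 z 0.84 rx 0.002 ry -0.067 rz 0.000
```

```bash
python3 - <<'E'
from h import *
s=snap('side','s2.png'); snap('wrist','w2.png')
a=s['color'][110:230,220:400,::-1]; w=load('w2.png')['color'][:,:,::-1]
cv2.imwrite('pics/c2.png',np.vstack([cv2.resize(a,(640,420),interpolation=2)[:, :],]))
E
```

```text
(no output)
```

View pics/w2.png

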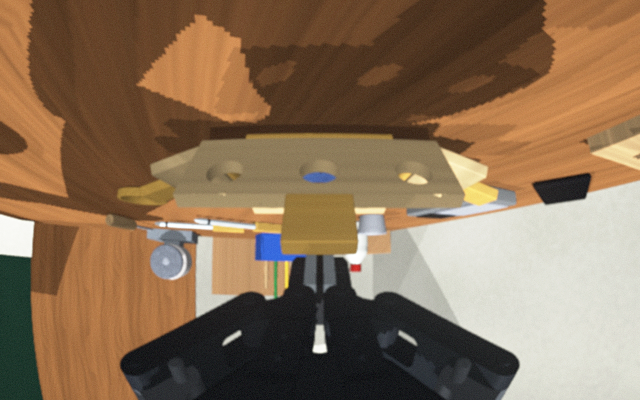

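The grip let go, probably the announced slackening. The far side stands partly raised, with the tab tip at about (320,254) and the shut fingers above it on the inner side.

```bash
cat >> h.py <<'E'
def pushpose(side,y,z,tilt):
    o,h,w=[np.array(v,float) if not np.isscalar(v) else v for v in SD[side]]
    up=np.array([0,0,1.]); Zt=-(np.cos(tilt)*up+np.sin(tilt)*o); p=(h+y)*o+z*up
    yy=RT@w
    if yy@here()[0][:,1]<0: yy=-yy
    Z=RT@Zt; return np.c_[np.cross(yy,Z),yy,Z],C+RT@p
E
python3 - <<'E'
from h import *
s=load('w2.png');p=here()
tabtheta(s,p,'far',320,254,76);tabtheta(s,p,'far',320,196,50); tabtheta(s,p,'far',320,137,2)
print(RT.T@(p[1]-C))
P=[pushpose('far',70,120,1.0),pushpose('far',70,68,.9),pushpose('far',6,68,.9)]
b=p
for q in P: rel(b,q); b=q
E
```

```text
far th 0.895 w-offset 0.8
far th 0.771 w-offset 0.8
far th -0.1 w-offset 0.9
[4.22619596e-02 4.39165715e+01 7.69449071e+01]
 x 0.03 y 0.00 z -8.74 rx 0.001 ry 0.053 rz 0.003
 x 4.38 y 0.00 z 2.81 rx -0.000 ry 0.100 rz 0.000
 x -3.98 y -0.00 z 5.01 rx 0.000 ry 0.000 rz 0.000
```

```bash
python3 - <<'E'
from h import *
P=[pushpose('far',85,125,1.0),pushpose('far',70,45,.9),pushpose('far',35,58,.9),pushpose('far',8.5,66,.9)]
b=here()
for q in P: rel(b,q); b=q
E
```

```text
x 0.34 y 0.00 z -10.29 rx 0.001 ry 0.053 rz 0.003
 x 5.92 y 0.00 z 5.58 rx -0.000 ry 0.100 rz 0.000
 x -3.19 y -0.00 z 1.93 rx 0.000 ry 0.000 rz 0.000
 x -2.27 y 0.00 z 1.58 rx 0.000 ry 0.000 rz 0.000
```

>>> {"name": "arm_command", "arguments": {
  "moves": [
    {"x":0,"y":0,"z":-5,"rx":0,"ry":0,"rz":0,"gripper":0},
    {"x":0.34,"y":0,"z":-10.3,"rx":0,"ry":0.053,"rz":0.003,"gripper":0},
    {"x":0.34,"y":0,"z":-10.3,"rx":0,"ry":0.053,"rz":0.003,"gripper":0},
    {"x":0.34,"y":0,"z":-10.3,"rx":0,"ry":0.053,"rz":0.003,"gripper":0},
    {"x":0.34,"y":0,"z":-10.3,"rx":0,"ry":0.053,"rz":0.003,"gripper":0}
  ]
}}

```text
time: 5.3
tool_pos: [489.0, 299.4, 125.4]
tool_rot: [0.489, 0.729, -0.266, 0.398]
wrist_force: [-0.7, -1.0, -0.0]
gripper_width: 0.2
grip_force: 0.0
```

>>> {"name": "arm_command", "arguments": {
  "moves": [
    {"x":3,"y":0,"z":2.8,"rx":0,"ry":0.05,"rz":0,"gripper":0},
    {"x":5.9,"y":0,"z":5.6,"rx":0,"ry":0.1,"rz":0,"gripper":0},
    {"x":5.9,"y":0,"z":5.6,"rx":0,"ry":0.1,"rz":0,"gripper":0},
    {"x":5.9,"y":0,"z":5.6,"rx":0,"ry":0.1,"rz":0,"gripper":0},
    {"x":5.9,"y":0,"z":5.6,"rx":0,"ry":0.1,"rz":0,"gripper":0}
  ]
}}

```text
time: 5.8
tool_pos: [495.4, 286.6, 47.6]
tool_rot: [0.502, 0.748, -0.241, 0.362]
wrist_force: [0.9, 0.3, -0.2]
gripper_width: 0.1
grip_force: 0.0
```

>>> {"name": "arm_command", "arguments": {
  "moves": [
    {"x":-0.8,"y":0,"z":0.5,"rx":0,"ry":0,"rz":0,"gripper":0},
    {"x":-1.6,"y":0,"z":1,"rx":0,"ry":0,"rz":0,"gripper":0},
    {"x":-2.4,"y":0,"z":1.4,"rx":0,"ry":0,"rz":0,"gripper":0},
    {"x":-3.2,"y":0,"z":1.9,"rx":0,"ry":0,"rz":0,"gripper":0},
    {"x":-4,"y":0,"z":2.5,"rx":0,"ry":0,"rz":0,"gripper":0}
  ]
}}

```text
time: 6.3
tool_pos: [512.1, 244.6, 62.4]
tool_rot: [0.502, 0.748, -0.241, 0.361]
wrist_force: [-1.1, 2.7, 0.7]
gripper_width: -0.0
grip_force: 1.3
```

```bash
python3 - <<'E'
from h import *
p=here(); print(RT.T@(p[1]-C), r.get_obs()['wrist_force'])
for y in (12,8.5,6): rel(p,pushpose('far',y,66,.9))
E
```

```text
[ 0.53970424 74.73612855 62.41425833] [-1.11175438  2.70335053  0.71450296]
 x -1.07 y -0.05 z 0.77 rx 0.002 ry -0.002 rz -0.002
 x -1.29 y -0.05 z 1.05 rx 0.002 ry -0.002 rz -0.002
 x -1.45 y -0.05 z 1.24 rx 0.002 ry -0.002 rz -0.002
```

>>> {"name": "arm_command", "arguments": {
  "moves": [
    {"x":-0.35,"y":0,"z":0.25,"rx":0,"ry":0,"rz":0,"gripper":0},
    {"x":-0.7,"y":0,"z":0.5,"rx":0,"ry":0,"rz":0,"gripper":0},
    {"x":-1.07,"y":0,"z":0.77,"rx":0,"ry":0,"rz":0,"gripper":0},
    {"x":-1.2,"y":0,"z":0.9,"rx":0,"ry":0,"rz":0,"gripper":0},
    {"x":-1.3,"y":0,"z":1.05,"rx":0,"ry":0,"rz":0,"gripper":0}
  ]
}}

```text
time: 6.8
tool_pos: [518.0, 229.9, 65.3]
tool_rot: [0.502, 0.748, -0.241, 0.361]
wrist_force: [-0.6, 1.8, 2.2]
gripper_width: 0.5
grip_force: 1.1
```

>>> {"name": "arm_command", "arguments": {
  "moves": [
    {"x":-0.04,"y":0,"z":0.05,"rx":0,"ry":0,"rz":0,"gripper":0},
    {"x":-0.08,"y":0,"z":0.1,"rx":0,"ry":0,"rz":0,"gripper":0},
    {"x":-0.12,"y":0,"z":0.15,"rx":0,"ry":0,"rz":0,"gripper":0},
    {"x":-0.16,"y":0,"z":0.2,"rx":0,"ry":0,"rz":0,"gripper":0},
    {"x":-0.16,"y":0,"z":0.2,"rx":0,"ry":0,"rz":0,"gripper":0}
  ]
}}

```text
time: 7.3
tool_pos: [518.4, 229.2, 65.4]
tool_rot: [0.502, 0.749, -0.24, 0.36]
wrist_force: [-11.5, 17.9, 3.8]
gripper_width: 0.3
grip_force: 10.2
```

The jump in force to about 21 N shows the far side is at its stop. Next is the near side.

>>> {"name": "arm_command", "arguments": {
  "moves": [
    {"x":0,"y":0,"z":-5,"rx":0,"ry":0,"rz":0,"gripper":0},
    {"x":0,"y":0,"z":-10,"rx":0,"ry":0,"rz":0,"gripper":0.5},
    {"x":0,"y":0,"z":-14,"rx":0,"ry":0,"rz":0,"gripper":1},
    {"x":-4,"y":0,"z":-17,"rx":0,"ry":0.1,"rz":0,"gripper":1},
    {"x":-4,"y":0,"z":-17,"rx":0,"ry":0.2,"rz":0,"gripper":1}
  ]
}}

```text
time: 7.8
tool_pos: [478.1, 329.9, 208.1]
tool_rot: [0.524, 0.781, -0.186, 0.284]
wrist_force: [0.4, 0.3, -0.3]
gripper_width: 58.2
grip_force: 0.0
```

```bash
python3 - <<'E'
from h import *
print(here()[1])
rel(here(),foldpose('near',.3,lift=110))
E
```

```text
[478.13020051 329.85437565 208.08968659]
 x -15.15 y -0.29 z 22.92 rx 0.009 ry 0.493 rz -0.001
```

>>> {"name": "arm_command", "arguments": {
  "moves": [
    {"x":-15.1,"y":-0.3,"z":20,"rx":0,"ry":0.493,"rz":0,"gripper":1},
    {"x":-15.1,"y":-0.3,"z":22.9,"rx":0,"ry":0.493,"rz":0,"gripper":1},
    {"x":-15.1,"y":-0.3,"z":22.9,"rx":0,"ry":0.493,"rz":0,"gripper":1},
    {"x":-15.1,"y":-0.3,"z":22.9,"rx":0,"ry":0.493,"rz":0,"gripper":1},
    {"x":-15.1,"y":-0.3,"z":22.9,"rx":0,"ry":0.493,"rz":0,"gripper":1}
  ]
}}

```text
time: 8.3
tool_pos: [563.6, 110.3, 134.7]
tool_rot: [0.555, 0.826, -0.055, 0.085]
wrist_force: [0.9, 1.3, -0.1]
gripper_width: 85.2
grip_force: 0.0
```

```bash
python3 - <<'E'
from h import *
p=here(); print(p[1])
s=snap('wrist','w3.png'); print(cents(s,mn=100).round())
rel(p,foldpose('near',.3,lift=70));
t,d=snap('top','t3.png'),snap('side','s3.png')
for c in (t,d): print(cents(c).round())
E
```

```text
[563.57765285 110.26206681 134.669059  ]
[[323.  26.]
 [241.  95.]
 [401.  96.]
 [174. 103.]
 [468. 104.]
 [322. 148.]
 [126. 223.]
 [321. 223.]]
 x -2.55 y 0.27 z 5.16 rx 0.004 ry 0.003 rz -0.002
[[488. 145.]
 [400. 186.]
 [300. 192.]
 [412. 210.]
 [253. 206.]
 [331. 250.]]
[[365. 126.]
 [367. 131.]
 [349. 132.]
 [349. 138.]
 [290. 157.]
 [329. 157.]
 [318. 169.]
 [312. 185.]
 [287. 187.]
 [274. 191.]
 [325. 192.]
 [273. 240.]
 [378. 286.]
 [356. 308.]
 [260. 342.]
 [489. 354.]]
```

View pics/w3.png

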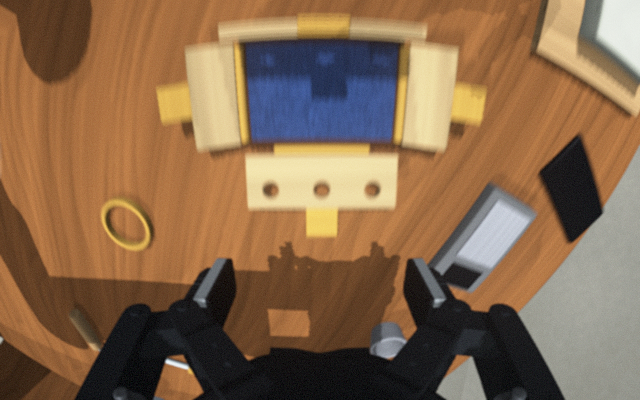

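The far side is upright at (322,28). The near tab is at (321,223), the front tab at (174,103) and the back tab at (468,104).

```bash
python3 - <<'E'
from h import *
p=here(); s=load('w3.png')
th=tabtheta(s,p,'near',321,223,63); tabtheta(s,p,'front',174,103,55); tabtheta(s,p,'back',468,104,55)
rel(p,foldpose('near',th,lift=70));
arc('near',.3,1.62,4)
E
```

```text
near th 0.471 w-offset -1.5
front th 0.583 w-offset 0.9
back th 0.092 w-offset -5.0
 x -3.37 y 0.36 z 3.94 rx -0.001 ry 0.176 rz -0.004
c0 x 0.14 y 0.00 z -0.45 rx -0.000 ry 0.066 rz -0.000
c0 x 0.31 y 0.00 z -0.91 rx -0.000 ry 0.132 rz -0.000
c0 x 0.51 y -0.00 z -1.36 rx -0.000 ry 0.198 rz -0.000
c0 x 0.73 y -0.00 z -1.81 rx -0.000 ry 0.264 rz -0.000
c0 x 0.98 y -0.00 z -2.25 rx -0.000 ry 0.330 rz -0.000
c1 x 0.40 y 0.00 z -0.32 rx 0.000 ry 0.066 rz -0.000
c1 x 0.83 y 0.00 z -0.63 rx 0.000 ry 0.132 rz 0.000
c1 x 1.27 y 0.00 z -0.91 rx 0.000 ry 0.198 rz -0.000
c1 x 1.73 y 0.00 z -1.18 rx -0.000 ry 0.264 rz -0.000
c1 x 2.20 y 0.00 z -1.43 rx 0.000 ry 0.330 rz -0.000
c2 x 0.53 y 0.00 z -0.06 rx -0.000 ry 0.066 rz 0.000
c2 x 1.06 y -0.00 z -0.09 rx 0.000 ry 0.132 rz 0.000
c2 x 1.60 y 0.00 z -0.09 rx -0.000 ry 0.198 rz 0.000
c2 x 2.13 y 0.00 z -0.08 rx -0.000 ry 0.264 rz 0.000
c2 x 2.66 y 0.00 z -0.03 rx 0.000 ry 0.330 rz 0.000
c3 x 0.47 y -0.00 z 0.23 rx -0.000 ry 0.066 rz -0.000
c3 x 0.92 y -0.00 z 0.48 rx -0.000 ry 0.132 rz -0.000
c3 x 1.36 y -0.00 z 0.76 rx -0.000 ry 0.198 rz -0.000
c3 x 1.77 y 0.00 z 1.04 rx -0.000 ry 0.264 rz -0.000
c3 x 2.16 y 0.00 z 1.35 rx 0.000 ry 0.330 rz -0.000
```

>>> {"name": "arm_command", "arguments": {
  "moves": [
    {"x":-1.3,"y":0.14,"z":2.6,"rx":0.004,"ry":0.003,"rz":0,"gripper":1},
    {"x":-2.55,"y":0.27,"z":5.16,"rx":0.004,"ry":0.003,"rz":0,"gripper":1},
    {"x":-2.55,"y":0.27,"z":5.16,"rx":0.004,"ry":0.003,"rz":0,"gripper":1},
    {"x":-2.55,"y":0.27,"z":5.16,"rx":0.004,"ry":0.003,"rz":0,"gripper":1},
    {"x":-2.55,"y":0.27,"z":5.16,"rx":0.004,"ry":0.003,"rz":0,"gripper":1}
  ]
}}

```text
time: 8.95
tool_pos: [579.2, 82.6, 90.2]
tool_rot: [0.554, 0.826, -0.056, 0.084]
wrist_force: [-1.0, 0.2, 0.3]
gripper_width: 85.7
grip_force: 0.0
```

```bash
python3 - <<'E'
from h import *
p=here(); print(p[1])
s=snap('wrist','w4.png'); c=cents(s,mn=100); print(c.round())
k=c[np.argmin(np.abs(c[:,0]-320)+np.abs(c[:,1]-223))]
tabtheta(s,p,'near',*k,63)
rel(p,foldpose('near',.3))
E
```

```text
[579.17645871  82.62321621  90.17137617]
[[216.  59.]
 [417.  75.]
 [136.  69.]
 [500.  69.]
 [317. 125.]
 [ 94. 218.]
 [317. 217.]
 [186. 383.]]
near th 0.76 w-offset 0.5
 x -0.35 y -0.11 z 7.17 rx -0.000 ry 0.002 rz 0.001
```

```bash
python3 - <<'E'
from h import *
p=here(); s=load('w4.png')
for u,v in ((317,217),(317,125)):
    o,d=wray(s,p,u,v)
    for z in (16,30,40): q=o+d*(z-o[2])/d[2]; print(u,v,z,(RT.T@(q-C)).round(1))
t,d=load('t3.png'),load('s3.png')
pt,e=tri(t,cents(t)[2],d,cents(d)[10]); print((RT.T@(pt-C)).round(1),e)
E
```

```text
317 217 16 [ 1.000e-01 -1.205e+02  1.600e+01]
317 217 30 [   0.2 -111.4   30. ]
317 217 40 [   0.3 -104.9   40. ]
317 125 16 [  0.3 -48.8  16. ]
317 125 30 [  0.4 -44.7  30. ]
317 125 40 [  0.4 -41.9  40. ]
[  -0.7 -110.7   31.8] 1.138532578534045
```

>>> {"name": "arm_command", "arguments": {
  "moves": [
    {"x":-0.35,"y":-0.1,"z":2.5,"rx":0,"ry":0,"rz":0,"gripper":1},
    {"x":-0.35,"y":-0.1,"z":5,"rx":0,"ry":0,"rz":0,"gripper":1},
    {"x":-0.35,"y":-0.1,"z":7.2,"rx":0,"ry":0,"rz":0,"gripper":1},
    {"x":-0.35,"y":-0.1,"z":7.2,"rx":0,"ry":0,"rz":0,"gripper":0.3},
    {"x":-0.35,"y":-0.1,"z":7.2,"rx":0,"ry":0,"rz":0,"gripper":0}
  ]
}}

```text
time: 9.5
tool_pos: [584.9, 65.0, 20.1]
tool_rot: [0.554, 0.826, -0.057, 0.083]
wrist_force: [-0.0, 0.3, 0.0]
gripper_width: 59.1
grip_force: 0.0
```

>>> {"name": "arm_command", "arguments": {
  "moves": [
    {"x":0,"y":0,"z":0,"rx":0,"ry":0,"rz":0,"gripper":0},
    {"x":0,"y":0,"z":0,"rx":0,"ry":0,"rz":0,"gripper":0},
    {"x":0,"y":0,"z":0,"rx":0,"ry":0,"rz":0,"gripper":0},
    {"x":0,"y":0,"z":0,"rx":0,"ry":0,"rz":0,"gripper":0},
    {"x":0,"y":0,"z":0,"rx":0,"ry":0,"rz":0,"gripper":0}
  ]
}}

```text
time: 10.0
tool_pos: [585.0, 64.4, 19.6]
tool_rot: [0.554, 0.826, -0.057, 0.084]
wrist_force: [-1.5, -2.2, 4.3]
gripper_width: 26.4
grip_force: 59.2
```

>>> {"name": "arm_command", "arguments": {
  "moves": [
    {"x":0.14,"y":0,"z":-0.45,"rx":0,"ry":0.066,"rz":0,"gripper":0},
    {"x":0.31,"y":0,"z":-0.91,"rx":0,"ry":0.132,"rz":0,"gripper":0},
    {"x":0.51,"y":0,"z":-1.36,"rx":0,"ry":0.198,"rz":0,"gripper":0},
    {"x":0.73,"y":0,"z":-1.81,"rx":0,"ry":0.264,"rz":0,"gripper":0},
    {"x":0.98,"y":0,"z":-2.25,"rx":0,"ry":0.33,"rz":0,"gripper":0}
  ]
}}

```text
time: 10.5
tool_pos: [579.1, 78.3, 38.1]
tool_rot: [0.556, 0.829, 0.036, -0.055]
wrist_force: [2.1, 7.2, -15.8]
gripper_width: 26.0
grip_force: 59.9
```

>>> {"name": "arm_command", "arguments": {
  "moves": [
    {"x":0.4,"y":0,"z":-0.32,"rx":0,"ry":0.066,"rz":0,"gripper":0},
    {"x":0.83,"y":0,"z":-0.63,"rx":0,"ry":0.132,"rz":0,"gripper":0},
    {"x":1.27,"y":0,"z":-0.91,"rx":0,"ry":0.198,"rz":0,"gripper":0},
    {"x":1.73,"y":0,"z":-1.18,"rx":0,"ry":0.264,"rz":0,"gripper":0},
    {"x":2.2,"y":0,"z":-1.43,"rx":0,"ry":0.33,"rz":0,"gripper":0}
  ]
}}

```text
time: 11.0
tool_pos: [571.8, 96.3, 55.2]
tool_rot: [0.543, 0.808, 0.126, -0.19]
wrist_force: [4.3, 8.3, -13.7]
gripper_width: 25.3
grip_force: 59.7
```

I had the tool turning the wrong way relative to the tab, which caused the slip. I'll release here and finish the near side by pushing from outside with shut fingers, as I did for the far side.

>>> {"name": "arm_command", "arguments": {
  "moves": [
    {"x":0,"y":0,"z":0,"rx":0,"ry":0,"rz":0,"gripper":1},
    {"x":0,"y":0,"z":0,"rx":0,"ry":0,"rz":0,"gripper":1},
    {"x":0,"y":0,"z":0,"rx":0,"ry":0,"rz":0,"gripper":1},
    {"x":0,"y":0,"z":-5,"rx":0,"ry":0,"rz":0,"gripper":1},
    {"x":0,"y":0,"z":-10,"rx":0,"ry":0,"rz":0,"gripper":0}
  ]
}}

```text
time: 11.5
tool_pos: [588.1, 55.3, 146.4]
tool_rot: [0.542, 0.809, 0.125, -0.19]
wrist_force: [-0.2, -0.2, 0.4]
gripper_width: 72.6
grip_force: 0.0
```

```bash
python3 - <<'E'
from h import *
p=here(); print((RT.T@(p[1]-C)).round(1))
P=[pushpose('near',95,125,.5),pushpose('near',75,55,.5),pushpose('near',45,62,.5),pushpose('near',20,68,.5),pushpose('near',12,70,.5)]
b=p
for q in P: rel(b,q); b=q
t,d=snap('top','t4.png'),snap('side','s4.png')
for c in (t,d): print(cents(c).round().tolist())
E
```

```text
[  -1.  -129.1  146.4]
 x -2.37 y 0.11 z 1.22 rx -0.004 ry 0.042 rz -0.001
 x -1.60 y 0.00 z 7.10 rx 0.000 ry 0.000 rz 0.000
 x 2.97 y -0.00 z 0.82 rx 0.000 ry 0.000 rz 0.000
 x 2.48 y 0.00 z 0.67 rx 0.000 ry 0.000 rz 0.000
 x 0.80 y -0.00 z 0.21 rx 0.000 ry 0.000 rz 0.000
[[488.0, 145.0], [258.0, 172.0], [400.0, 186.0], [264.0, 187.0], [295.0, 192.0], [283.0, 199.0], [412.0, 210.0], [253.0, 206.0], [277.0, 221.0], [282.0, 235.0]]
[[292.0, 156.0], [315.0, 166.0], [292.0, 170.0], [287.0, 186.0], [322.0, 184.0], [274.0, 191.0], [273.0, 240.0], [379.0, 286.0], [356.0, 308.0], [263.0, 345.0], [489.0, 354.0]]
```

```bash
python3 - <<'E'
from h import *
t,d=load('t4.png'),load('s4.png')
pt,e=tri(t,cents(t)[4],d,cents(d)[4]); print((RT.T@(pt-C)).round(1),e)
p=here(); P=[pushpose('near',90,100,.5),pushpose('near',75,42,.5),pushpose('near',45,58,.5),pushpose('near',20,68,.5),pushpose('near',12,70,.5)]
b=p
for q in P: rel(b,q); b=q
E
```

```text
[ -0.5 -95.7  56.1] 0.8134442220117308
 x -3.01 y -0.18 z 4.37 rx 0.006 ry 0.047 rz 0.001
 x -1.46 y -0.00 z 5.81 rx 0.000 ry 0.000 rz 0.000
 x 3.40 y -0.00 z 0.03 rx 0.000 ry 0.000 rz 0.000
 x 2.67 y 0.00 z 0.32 rx 0.000 ry 0.000 rz 0.000
 x 0.80 y -0.00 z 0.21 rx 0.000 ry 0.000 rz 0.000
```

>>> {"name": "arm_command", "arguments": {
  "moves": [
    {"x":-3,"y":-0.18,"z":4.4,"rx":0,"ry":0.047,"rz":0,"gripper":0},
    {"x":-3,"y":-0.18,"z":4.4,"rx":0,"ry":0.047,"rz":0,"gripper":0},
    {"x":-4.5,"y":-0.18,"z":8,"rx":0,"ry":0.047,"rz":0,"gripper":0},
    {"x":-4.7,"y":-0.18,"z":10.1,"rx":0,"ry":0.047,"rz":0,"gripper":0},
    {"x":-4.7,"y":-0.18,"z":10.1,"rx":0,"ry":0.047,"rz":0,"gripper":0}
  ]
}}

```text
time: 12.1
tool_pos: [584.4, 57.8, 32.6]
tool_rot: [0.54, 0.804, 0.137, -0.209]
wrist_force: [-0.0, 0.8, -0.4]
gripper_width: -0.3
grip_force: 0.0
```

>>> {"name": "arm_command", "arguments": {
  "moves": [
    {"x":0.9,"y":0,"z":0,"rx":0,"ry":0,"rz":0,"gripper":0},
    {"x":1.8,"y":0,"z":0,"rx":0,"ry":0,"rz":0,"gripper":0},
    {"x":2.6,"y":0,"z":0,"rx":0,"ry":0,"rz":0,"gripper":0},
    {"x":3.4,"y":0,"z":0,"rx":0,"ry":0,"rz":0,"gripper":0},
    {"x":4.2,"y":0,"z":0.1,"rx":0,"ry":0,"rz":0,"gripper":0}
  ]
}}

```text
time: 12.6
tool_pos: [572.0, 91.7, 55.0]
tool_rot: [0.54, 0.804, 0.139, -0.207]
wrist_force: [2.1, -2.4, 0.3]
gripper_width: 0.0
grip_force: 1.4
```

```bash
python3 - <<'E'
from h import *
p=here(); print((RT.T@(p[1]-C)).round(1))
for q in (20,14,11,9): rel(p,pushpose('near',q,69,.5))
E
```

```text
[ -2.1 -89.4  55. ]
 x 2.37 y 0.21 z -0.29 rx -0.000 ry -0.004 rz -0.001
 x 2.90 y 0.21 z -0.00 rx -0.000 ry -0.004 rz -0.001
 x 3.16 y 0.21 z 0.14 rx -0.000 ry -0.004 rz -0.001
 x 3.34 y 0.21 z 0.24 rx -0.000 ry -0.004 rz -0.001
```

>>> {"name": "arm_command", "arguments": {
  "moves": [
    {"x":0.6,"y":0.1,"z":-0.1,"rx":0,"ry":0,"rz":0,"gripper":0},
    {"x":1.2,"y":0.1,"z":-0.2,"rx":0,"ry":0,"rz":0,"gripper":0},
    {"x":1.8,"y":0.2,"z":-0.25,"rx":0,"ry":0,"rz":0,"gripper":0},
    {"x":2.37,"y":0.2,"z":-0.25,"rx":0,"ry":0,"rz":0,"gripper":0},
    {"x":2.9,"y":0.2,"z":0,"rx":0,"ry":0,"rz":0,"gripper":0}
  ]
}}

```text
time: 13.1
tool_pos: [564.1, 115.8, 68.3]
tool_rot: [0.54, 0.804, 0.139, -0.208]
wrist_force: [0.9, -2.4, 1.4]
gripper_width: 0.1
grip_force: 1.1
```

>>> {"name": "arm_command", "arguments": {
  "moves": [
    {"x":0.09,"y":0,"z":0.05,"rx":0,"ry":0,"rz":0,"gripper":0},
    {"x":0.17,"y":0,"z":0.1,"rx":0,"ry":0,"rz":0,"gripper":0},
    {"x":0.25,"y":0,"z":0.14,"rx":0,"ry":0,"rz":0,"gripper":0},
    {"x":0.25,"y":0,"z":0.14,"rx":0,"ry":0,"rz":0,"gripper":0},
    {"x":0.25,"y":0,"z":0.14,"rx":0,"ry":0,"rz":0,"gripper":0}
  ]
}}

```text
time: 13.6
tool_pos: [563.3, 117.9, 67.9]
tool_rot: [0.54, 0.804, 0.138, -0.208]
wrist_force: [2.0, -3.9, 1.9]
gripper_width: 0.1
grip_force: 2.5
```

>>> {"name": "arm_command", "arguments": {
  "moves": [
    {"x":0.09,"y":0,"z":0.05,"rx":0,"ry":0,"rz":0,"gripper":0},
    {"x":0.17,"y":0,"z":0.1,"rx":0,"ry":0,"rz":0,"gripper":0},
    {"x":0.25,"y":0,"z":0.14,"rx":0,"ry":0,"rz":0,"gripper":0},
    {"x":0.25,"y":0,"z":0.14,"rx":0,"ry":0,"rz":0,"gripper":0},
    {"x":0.25,"y":0,"z":0.14,"rx":0,"ry":0,"rz":0,"gripper":0}
  ]
}}

```text
time: 14.1
tool_pos: [563.1, 118.6, 68.0]
tool_rot: [0.541, 0.804, 0.138, -0.206]
wrist_force: [6.4, -23.4, 4.8]
gripper_width: -0.1
grip_force: 12.0
```

The near side is at its stop too. For the front and back sides I'll lift from underneath with shut fingers in a single push.

>>> {"name": "arm_command", "arguments": {
  "moves": [
    {"x":0,"y":0,"z":-4,"rx":0,"ry":0,"rz":0,"gripper":0},
    {"x":0,"y":0,"z":-8,"rx":0,"ry":0,"rz":0,"gripper":0},
    {"x":0,"y":0,"z":-12,"rx":0,"ry":0,"rz":0,"gripper":0},
    {"x":0,"y":0,"z":-16,"rx":0,"ry":0,"rz":0,"gripper":0},
    {"x":0,"y":0,"z":-16,"rx":0,"ry":0,"rz":0,"gripper":0}
  ]
}}

```text
time: 14.6
tool_pos: [593.3, 47.7, 212.5]
tool_rot: [0.54, 0.804, 0.14, -0.205]
wrist_force: [1.2, 0.8, 0.0]
gripper_width: -0.1
grip_force: 0.0
```

```bash
cat >> h.py <<'E'
def pp(side,y,z,tilt,sgn):
    o,h,w=[np.array(v,float) if not np.isscalar(v) else v for v in SD[side]]
    up=np.array([0,0,1.]); Z=RT@-(np.cos(tilt)*up+np.sin(tilt)*o); yy=sgn*(RT@w)
    return np.c_[np.cross(yy,Z),yy,Z],C+RT@((h+y)*o+z*up)
def arcp(side,th,sgn,tilt=.9,rc=60):
    return pp(side,rc*np.cos(th)+4*np.sin(th)+11*np.cos(tilt),12+rc*np.sin(th)-4*np.cos(th)-11*np.sin(tilt),tilt,sgn)
E
python3 - <<'E'
from h import *
o=r.get_obs(); print(o['qpos'].round(2),o['tool_pos'].round())
for sd in ('front','back'):
  for sg in (1,-1): print(sd,sg); rel(here(),pp(sd,120,150,.9,sg))
E
```

```text
[-0.17  0.08  1.57  0.43  1.75 -0.53] [593.  48. 213.]
front 1
 x 9.10 y -18.64 z 12.06 rx -0.330 ry -1.081 rz -1.649
front -1
 x 9.10 y -18.64 z 12.06 rx -1.016 ry 0.310 rz 1.207
back 1
 x 9.10 y 18.36 z 12.20 rx 1.022 ry 0.314 rz -1.207
back -1
 x 9.10 y 18.36 z 12.20 rx 0.335 ry -1.087 rz 1.646
```

>>> {"name": "arm_command", "arguments": {
  "moves": [
    {"x":9.1,"y":18.4,"z":8,"rx":1.022,"ry":0.314,"rz":-1.207,"gripper":0},
    {"x":9.1,"y":18.4,"z":8,"rx":1.022,"ry":0.314,"rz":-1.207,"gripper":0},
    {"x":9.1,"y":18.4,"z":8,"rx":1.022,"ry":0.314,"rz":-1.207,"gripper":0},
    {"x":9.1,"y":18.4,"z":8,"rx":1.022,"ry":0.314,"rz":-1.207,"gripper":0},
    {"x":9.1,"y":18.4,"z":8,"rx":1.022,"ry":0.314,"rz":-1.207,"gripper":0}
  ]
}}

```text
time: 15.1
tool_pos: [717.3, 231.8, 178.9]
tool_rot: [0.224, 0.913, 0.038, -0.339]
wrist_force: [0.2, -0.4, -0.4]
gripper_width: -0.4
grip_force: 0.0
```

```bash
python3 - <<'E'
from h import *
o=r.get_obs(); print(o['qpos'].round(2),o['tool_pos'].round())
rel(here(),pp('back',120,150,.9,1))
E
```

```text
[ 0.16  0.68  0.91  0.38  2.15 -0.82] [717. 232. 179.]
 x -0.91 y 1.20 z 2.89 rx 0.545 ry 0.160 rz -0.643
```

>>> {"name": "arm_command", "arguments": {
  "moves": [
    {"x":-0.9,"y":1.2,"z":2.9,"rx":0.545,"ry":0.16,"rz":-0.643,"gripper":0},
    {"x":-0.9,"y":1.2,"z":2.9,"rx":0.545,"ry":0.16,"rz":-0.643,"gripper":0},
    {"x":-0.9,"y":1.2,"z":2.9,"rx":0.545,"ry":0.16,"rz":-0.643,"gripper":0},
    {"x":-0.9,"y":1.2,"z":2.9,"rx":0.545,"ry":0.16,"rz":-0.643,"gripper":0},
    {"x":-0.9,"y":1.2,"z":2.9,"rx":0.545,"ry":0.16,"rz":-0.643,"gripper":0}
  ]
}}

```text
time: 15.6
tool_pos: [710.7, 242.5, 151.0]
tool_rot: [-0.123, 0.896, -0.069, -0.42]
wrist_force: [-0.2, 0.0, 0.1]
gripper_width: 0.2
grip_force: 0.0
```

```bash
python3 - <<'E'
from h import *
p=here(); print(r.get_obs()['qpos'].round(2),p[1].round())
a=arcp('back',.25,1); q=RT.T@(a[1]-C); print(q)
e=pp('back',100,q[2],.9,1); rel(p,e,'entry'); rel(e,a,'in')
T=np.linspace(.25,1.571,21); b=a
for i in range(4):
    for j in range(1,6): rel(b,arcp('back',T[5*i+j],1),i)
    b=arcp('back',T[5*i+5],1)
E
```

```text
[ 0.3   0.88  0.71 -0.    2.43 -1.55] [711. 243. 151.]
[ 1.30962071e+02 -1.42108547e-14  1.43519919e+01]
entry x -9.33 y 0.33 z 10.15 rx 0.070 ry 0.020 rz -0.083
in x 2.12 y -0.00 z 2.67 rx 0.000 ry 0.000 rz 0.000
0 x 0.36 y 0.00 z -0.17 rx 0.000 ry 0.000 rz 0.000
0 x 0.72 y 0.00 z -0.32 rx 0.000 ry 0.000 rz 0.000
0 x 1.10 y 0.00 z -0.45 rx 0.000 ry 0.000 rz 0.000
0 x 1.49 y 0.00 z -0.55 rx 0.000 ry 0.000 rz 0.000
0 x 1.88 y 0.00 z -0.63 rx 0.000 ry 0.000 rz 0.000
1 x 0.39 y -0.00 z -0.05 rx 0.000 ry 0.000 rz 0.000
1 x 0.79 y -0.00 z -0.07 rx 0.000 ry 0.000 rz 0.000
1 x 1.19 y -0.00 z -0.07 rx 0.000 ry 0.000 rz 0.000
1 x 1.58 y 0.00 z -0.04 rx 0.000 ry 0.000 rz 0.000
1 x 1.98 y -0.00 z 0.02 rx 0.000 ry 0.000 rz 0.000
2 x 0.39 y 0.00 z 0.08 rx 0.000 ry 0.000 rz 0.000
2 x 0.77 y 0.00 z 0.19 rx 0.000 ry 0.000 rz 0.000
2 x 1.15 y 0.00 z 0.32 rx 0.000 ry 0.000 rz 0.000
2 x 1.51 y -0.00 z 0.48 rx 0.000 ry 0.000 rz 0.000
2 x 1.86 y 0.00 z 0.66 rx 0.000 ry 0.000 rz 0.000
3 x 0.34 y 0.00 z 0.20 rx 0.000 ry 0.000 rz 0.000
3 x 0.67 y -0.00 z 0.43 rx 0.000 ry 0.000 rz 0.000
3 x 0.98 y -0.00 z 0.67 rx 0.000 ry 0.000 rz 0.000
3 x 1.27 y 0.00 z 0.94 rx 0.000 ry 0.000 rz 0.000
3 x 1.55 y 0.00 z 1.23 rx 0.000 ry 0.000 rz 0.000
```

>>> {"name": "arm_command", "arguments": {
  "moves": [
    {"x":-4.5,"y":0.2,"z":5,"rx":0.035,"ry":0.01,"rz":-0.042,"gripper":0},
    {"x":-7.5,"y":0.3,"z":8,"rx":0.07,"ry":0.02,"rz":-0.083,"gripper":0},
    {"x":-9.3,"y":0.3,"z":10.1,"rx":0.07,"ry":0.02,"rz":-0.083,"gripper":0},
    {"x":-9.3,"y":0.3,"z":10.1,"rx":0.07,"ry":0.02,"rz":-0.083,"gripper":0},
    {"x":-9.3,"y":0.3,"z":10.1,"rx":0.07,"ry":0.02,"rz":-0.083,"gripper":0}
  ]
}}

```text
time: 16.1
tool_pos: [693.2, 237.5, 15.7]
tool_rot: [-0.172, 0.884, -0.084, -0.426]
wrist_force: [-0.6, -0.8, 1.3]
gripper_width: -0.3
grip_force: 0.0
```

```bash
python3 - <<'E'
from h import *
p=here(); print(RT.T@(p[1]-C),r.get_obs()['wrist_force'].round(1)); rel(p,arcp('back',.25,1))
E
```

```text
[165.35768682  -0.43649925  15.68622182] [-0.6 -0.8  1.3]
 x 2.04 y 0.03 z 2.77 rx 0.003 ry 0.002 rz -0.004
```

>>> {"name": "arm_command", "arguments": {
  "moves": [
    {"x":0.6,"y":0,"z":0.8,"rx":0,"ry":0,"rz":0,"gripper":0},
    {"x":1.2,"y":0,"z":1.6,"rx":0,"ry":0,"rz":0,"gripper":0},
    {"x":1.7,"y":0,"z":2.3,"rx":0,"ry":0,"rz":0,"gripper":0},
    {"x":2.04,"y":0,"z":2.77,"rx":0,"ry":0,"rz":0,"gripper":0},
    {"x":2.04,"y":0,"z":2.77,"rx":0,"ry":0,"rz":0,"gripper":0}
  ]
}}

```text
time: 16.6
tool_pos: [661.9, 224.5, 16.4]
tool_rot: [-0.172, 0.885, -0.083, -0.425]
wrist_force: [0.4, -0.1, -0.4]
gripper_width: 0.1
grip_force: 0.0
```

>>> {"name": "arm_command", "arguments": {
  "moves": [
    {"x":0.36,"y":0,"z":-0.17,"rx":0,"ry":0,"rz":0,"gripper":0},
    {"x":0.72,"y":0,"z":-0.32,"rx":0,"ry":0,"rz":0,"gripper":0},
    {"x":1.1,"y":0,"z":-0.45,"rx":0,"ry":0,"rz":0,"gripper":0},
    {"x":1.49,"y":0,"z":-0.55,"rx":0,"ry":0,"rz":0,"gripper":0},
    {"x":1.88,"y":0,"z":-0.63,"rx":0,"ry":0,"rz":0,"gripper":0}
  ]
}}

```text
time: 17.1
tool_pos: [655.4, 221.9, 33.9]
tool_rot: [-0.172, 0.885, -0.084, -0.425]
wrist_force: [0.1, -0.9, -2.6]
gripper_width: 0.1
grip_force: 1.0
```

>>> {"name": "arm_command", "arguments": {
  "moves": [
    {"x":0.39,"y":0,"z":-0.05,"rx":0,"ry":0,"rz":0,"gripper":0},
    {"x":0.79,"y":0,"z":-0.07,"rx":0,"ry":0,"rz":0,"gripper":0},
    {"x":1.19,"y":0,"z":-0.07,"rx":0,"ry":0,"rz":0,"gripper":0},
    {"x":1.58,"y":0,"z":-0.04,"rx":0,"ry":0,"rz":0,"gripper":0},
    {"x":1.98,"y":0,"z":0.02,"rx":0,"ry":0,"rz":0,"gripper":0}
  ]
}}

```text
time: 17.6
tool_pos: [643.7, 217.2, 49.3]
tool_rot: [-0.172, 0.885, -0.084, -0.425]
wrist_force: [2.0, -0.4, -0.6]
gripper_width: 0.2
grip_force: 1.2
```

```bash
python3 - <<'E'
from h import *
p=here(); print(RT.T@(p[1]-C),r.get_obs()['wrist_force'].round(1),RT.T@(arcp('back',.9105,1)[1]-C))
t,d=snap('top','t5.png'),snap('side','s5.png')
for c in (t,d): print(cents(c).round().tolist())
E
```

```text
[111.84073008  -0.47929983  49.31324658] [ 2.  -0.4 -0.6] [ 1.11798007e+02 -1.42108547e-14  4.83186311e+01]
[[488.0, 145.0], [400.0, 186.0], [282.0, 195.0], [412.0, 210.0], [330.0, 250.0]]
[[369.0, 124.0], [363.0, 133.0], [325.0, 154.0], [292.0, 155.0], [313.0, 170.0], [293.0, 169.0], [287.0, 187.0], [313.0, 186.0], [274.0, 191.0], [273.0, 240.0], [378.0, 286.0], [356.0, 308.0], [489.0, 354.0]]
```

Contact works and the tab follows, with a force of about 2 N. I continue to the stop.

>>> {"name": "arm_command", "arguments": {
  "moves": [
    {"x":0.39,"y":0,"z":0.08,"rx":0,"ry":0,"rz":0,"gripper":0},
    {"x":0.77,"y":0,"z":0.19,"rx":0,"ry":0,"rz":0,"gripper":0},
    {"x":1.15,"y":0,"z":0.32,"rx":0,"ry":0,"rz":0,"gripper":0},
    {"x":1.51,"y":0,"z":0.48,"rx":0,"ry":0,"rz":0,"gripper":0},
    {"x":1.86,"y":0,"z":0.66,"rx":0,"ry":0,"rz":0,"gripper":0}
  ]
}}

```text
time: 18.2
tool_pos: [628.0, 210.9, 59.7]
tool_rot: [-0.172, 0.885, -0.083, -0.425]
wrist_force: [2.8, 0.8, 1.3]
gripper_width: 0.0
grip_force: 1.2
```

>>> {"name": "arm_command", "arguments": {
  "moves": [
    {"x":0.3,"y":0,"z":0.2,"rx":0,"ry":0,"rz":0,"gripper":0},
    {"x":0.55,"y":0,"z":0.45,"rx":0,"ry":0,"rz":0,"gripper":0},
    {"x":0.8,"y":0,"z":0.7,"rx":0,"ry":0,"rz":0,"gripper":0},
    {"x":1,"y":0,"z":0.95,"rx":0,"ry":0,"rz":0,"gripper":0},
    {"x":1.2,"y":0,"z":1.2,"rx":0,"ry":0,"rz":0,"gripper":0}
  ]
}}

```text
time: 18.7
tool_pos: [612.3, 204.6, 61.2]
tool_rot: [-0.172, 0.885, -0.084, -0.425]
wrist_force: [2.2, 0.7, 1.0]
gripper_width: -0.1
grip_force: 1.2
```

>>> {"name": "arm_command", "arguments": {
  "moves": [
    {"x":0.1,"y":0,"z":0.1,"rx":0,"ry":0,"rz":0,"gripper":0},
    {"x":0.15,"y":0,"z":0.15,"rx":0,"ry":0,"rz":0,"gripper":0},
    {"x":0.2,"y":0,"z":0.2,"rx":0,"ry":0,"rz":0,"gripper":0},
    {"x":0.2,"y":0,"z":0.2,"rx":0,"ry":0,"rz":0,"gripper":0},
    {"x":0.2,"y":0,"z":0.2,"rx":0,"ry":0,"rz":0,"gripper":0}
  ]
}}

```text
time: 19.2
tool_pos: [610.0, 203.7, 61.4]
tool_rot: [-0.172, 0.885, -0.084, -0.425]
wrist_force: [1.0, -0.2, 0.7]
gripper_width: -0.3
grip_force: 0.4
```

>>> {"name": "arm_command", "arguments": {
  "moves": [
    {"x":0.06,"y":0,"z":0.08,"rx":0,"ry":0,"rz":0,"gripper":0},
    {"x":0.12,"y":0,"z":0.15,"rx":0,"ry":0,"rz":0,"gripper":0},
    {"x":0.15,"y":0,"z":0.19,"rx":0,"ry":0,"rz":0,"gripper":0},
    {"x":0.15,"y":0,"z":0.19,"rx":0,"ry":0,"rz":0,"gripper":0},
    {"x":0.15,"y":0,"z":0.19,"rx":0,"ry":0,"rz":0,"gripper":0}
  ]
}}

```text
time: 19.7
tool_pos: [608.0, 202.8, 61.6]
tool_rot: [-0.172, 0.885, -0.083, -0.425]
wrist_force: [5.8, 1.3, 2.0]
gripper_width: -0.5
grip_force: 2.9
```

>>> {"name": "arm_command", "arguments": {
  "moves": [
    {"x":0.03,"y":0,"z":0.04,"rx":0,"ry":0,"rz":0,"gripper":0},
    {"x":0.06,"y":0,"z":0.08,"rx":0,"ry":0,"rz":0,"gripper":0},
    {"x":0.09,"y":0,"z":0.12,"rx":0,"ry":0,"rz":0,"gripper":0},
    {"x":0.09,"y":0,"z":0.12,"rx":0,"ry":0,"rz":0,"gripper":0},
    {"x":0.09,"y":0,"z":0.12,"rx":0,"ry":0,"rz":0,"gripper":0}
  ]
}}

```text
time: 20.2
tool_pos: [607.5, 202.6, 61.7]
tool_rot: [-0.172, 0.886, -0.083, -0.423]
wrist_force: [18.0, 7.5, 1.0]
gripper_width: 0.0
grip_force: 9.7
```

The back side is at its stop. Next is the front side.

>>> {"name": "arm_command", "arguments": {
  "moves": [
    {"x":0,"y":0,"z":-5,"rx":0,"ry":0,"rz":0,"gripper":0},
    {"x":0,"y":0,"z":-10,"rx":0,"ry":0,"rz":0,"gripper":0},
    {"x":4,"y":0,"z":-14,"rx":0,"ry":-0.15,"rz":0,"gripper":0},
    {"x":8,"y":0,"z":-16,"rx":0,"ry":-0.3,"rz":0,"gripper":0},
    {"x":10,"y":0,"z":-16,"rx":0,"ry":-0.45,"rz":0,"gripper":0}
  ]
}}

```text
time: 20.7
tool_pos: [665.8, 226.5, 243.5]
tool_rot: [-0.186, 0.958, -0.042, -0.212]
wrist_force: [1.0, 0.4, 1.6]
gripper_width: -0.1
grip_force: 0.0
```

```bash
python3 - <<'E'
from h import *
p=here(); print(p[1].round(),r.get_obs()['qpos'].round(2)); 
up=pp('front',0,250,0,1); rel(p,up); e=pp('front',130,130,.9,1); rel(up,e); rel(p,e)
E
```

```text
[666. 227. 244.] [ 0.31  0.45  1.06 -0.04  2.06 -1.66]
 x 18.48 y -0.08 z 7.90 rx -0.001 ry -0.436 rz -0.006
 x 13.00 y -0.00 z 12.00 rx -0.000 ry -0.900 rz 0.000
 x 25.19 y -0.12 z 24.27 rx -0.004 ry -1.336 rz -0.005
```

```bash
cat >> h.py <<'E'
def arc3(side,th,sgn,tilt=.4,s=14):
    T=np.array([68*np.cos(th)+4*np.sin(th),12+68*np.sin(th)-4*np.cos(th)])
    k=np.array([np.sin(tilt),np.cos(tilt)]) if th<np.pi/2-tilt else np.array([np.cos(th),np.sin(th)])
    K=T-s*k; P=K+11*np.array([np.cos(tilt),-np.sin(tilt)])
    return pp(side,P[0],P[1],tilt,sgn)
E
python3 - <<'E'
from h import *
p=here()
up=pp('front',30,220,.0,1); rel(p,up,'A'); e=pp('front',100,100,.4,1); rel(up,e,'B')
for t in (.27,.6,1.1,1.571): print(t,(RT.T@(arc3('front',t,1)[1]-C)).round(1))
E
```

```text
A x 19.93 y -0.09 z 11.88 rx -0.001 ry -0.436 rz -0.006
B x 7.00 y -0.00 z 12.00 rx 0.000 ry -0.400 rz 0.000
0.27 [-136.3   -0.     9.1]
0.6 [-128.1    0.    29.9]
1.1 [-104.1    0.    53.6]
1.571 [-79.1   0.   61.7]
```

>>> {"name": "arm_command", "arguments": {
  "moves": [
    {"x":6,"y":0,"z":2,"rx":0,"ry":-0.14,"rz":0,"gripper":0},
    {"x":12,"y":0,"z":5,"rx":0,"ry":-0.28,"rz":0,"gripper":0},
    {"x":19.9,"y":-0.1,"z":11.9,"rx":0,"ry":-0.436,"rz":-0.006,"gripper":0},
    {"x":19.9,"y":-0.1,"z":11.9,"rx":0,"ry":-0.436,"rz":-0.006,"gripper":0},
    {"x":19.9,"y":-0.1,"z":11.9,"rx":0,"ry":-0.436,"rz":-0.006,"gripper":0}
  ]
}}

```text
time: 21.2
tool_pos: [499.2, 158.2, 229.0]
tool_rot: [-0.194, 0.981, -0.001, -0.004]
wrist_force: [-0.1, 0.0, 1.4]
gripper_width: -0.2
grip_force: 0.0
```

```bash
python3 - <<'E'
from h import *
p=here(); print(p[1].round()); rel(p,pp('front',100,100,.4,1),'B')
E
```

```text
[499. 158. 229.]
B x 11.98 y 0.04 z 12.98 rx -0.001 ry -0.407 rz 0.001
```

>>> {"name": "arm_command", "arguments": {
  "moves": [
    {"x":6,"y":0,"z":4,"rx":0,"ry":-0.14,"rz":0,"gripper":0},
    {"x":12,"y":0,"z":8,"rx":0,"ry":-0.28,"rz":0,"gripper":0},
    {"x":12,"y":0,"z":13,"rx":0,"ry":-0.407,"rz":0,"gripper":0},
    {"x":12,"y":0,"z":13,"rx":0,"ry":-0.407,"rz":0,"gripper":0},
    {"x":12,"y":0,"z":13,"rx":0,"ry":-0.407,"rz":0,"gripper":0}
  ]
}}

```text
time: 21.7
tool_pos: [385.6, 111.7, 97.0]
tool_rot: [-0.19, 0.962, 0.038, 0.193]
wrist_force: [0.5, -0.1, 0.6]
gripper_width: 0.4
grip_force: 0.0
```

```bash
python3 - <<'E'
from h import *
p=here(); print((RT.T@(p[1]-C)).round(1),r.get_obs()['qpos'].round(2)); rel(p,pp('front',100,100,.4,1),'B')
e=pp('front',98,9.5,.4,1); rel(p,e,'D'); a=arc3('front',.27,1); rel(e,a,'in')
T=np.linspace(.27,1.53,21); b=a
for i in range(4):
    for j in range(1,6): rel(b,arc3('front',T[5*i+j],1),i)
    b=arc3('front',T[5*i+5],1)
E
```

```text
[-166.9   -0.2   97. ] [ 0.15 -0.8   2.39  0.1   1.16 -1.83]
B x -0.30 y 0.02 z -0.20 rx -0.000 ry -0.003 rz 0.000
D x 3.02 y 0.02 z 8.22 rx -0.000 ry -0.003 rz 0.000
in x -2.45 y -0.00 z 1.08 rx 0.000 ry 0.000 rz 0.000
0 x -0.26 y 0.00 z -0.34 rx 0.000 ry 0.000 rz 0.000
0 x -0.54 y 0.00 z -0.67 rx 0.000 ry 0.000 rz 0.000
0 x -0.83 y 0.00 z -0.98 rx 0.000 ry 0.000 rz 0.000
0 x -1.15 y -0.00 z -1.27 rx 0.000 ry 0.000 rz 0.000
0 x -1.49 y 0.00 z -1.54 rx 0.000 ry 0.000 rz 0.000
1 x -0.35 y -0.00 z -0.25 rx 0.000 ry 0.000 rz 0.000
1 x -0.72 y 0.00 z -0.47 rx 0.000 ry 0.000 rz 0.000
1 x -1.10 y 0.00 z -0.67 rx 0.000 ry 0.000 rz 0.000
1 x -1.49 y 0.00 z -0.85 rx 0.000 ry 0.000 rz 0.000
1 x -1.89 y 0.00 z -1.00 rx 0.000 ry 0.000 rz 0.000
2 x -0.41 y -0.00 z -0.13 rx 0.000 ry 0.000 rz 0.000
2 x -0.83 y 0.00 z -0.23 rx 0.000 ry 0.000 rz 0.000
2 x -1.25 y 0.00 z -0.30 rx 0.000 ry 0.000 rz 0.000
2 x -1.68 y -0.00 z -0.35 rx 0.000 ry 0.000 rz 0.000
2 x -2.04 y 0.00 z -0.37 rx 0.000 ry 0.000 rz 0.000
3 x -0.34 y -0.00 z 0.00 rx 0.000 ry 0.000 rz 0.000
3 x -0.68 y -0.00 z 0.02 rx 0.000 ry 0.000 rz 0.000
3 x -1.02 y -0.00 z 0.07 rx 0.000 ry 0.000 rz 0.000
3 x -1.35 y -0.00 z 0.13 rx 0.000 ry 0.000 rz 0.000
3 x -1.68 y -0.00 z 0.22 rx 0.000 ry 0.000 rz 0.000
```

>>> {"name": "arm_command", "arguments": {
  "moves": [
    {"x":0,"y":0,"z":2,"rx":0,"ry":0,"rz":0,"gripper":0},
    {"x":0.6,"y":0,"z":4,"rx":0,"ry":0,"rz":0,"gripper":0},
    {"x":1.3,"y":0,"z":6.5,"rx":0,"ry":0,"rz":0,"gripper":0},
    {"x":1.9,"y":0,"z":8.6,"rx":0,"ry":0,"rz":0,"gripper":0},
    {"x":1.9,"y":0,"z":8.6,"rx":0,"ry":0,"rz":0,"gripper":0}
  ]
}}

```text
time: 22.2
tool_pos: [400.6, 117.9, 10.6]
tool_rot: [-0.19, 0.963, 0.038, 0.19]
wrist_force: [-0.9, 0.2, 0.0]
gripper_width: 0.0
grip_force: 0.0
```

```bash
python3 - <<'E'
from h import *
p=here(); print((RT.T@(p[1]-C)).round(1),r.get_obs()['qpos'].round(2),r.get_obs()['wrist_force'].round(1)); rel(p,arc3('front',.27,1),'in')
E
```

```text
[-1.507e+02 -1.000e-01  1.060e+01] [ 0.17 -0.64  2.45  0.1   0.95 -1.84] [-0.9  0.2  0. ]
in x -1.28 y 0.01 z 0.68 rx 0.001 ry -0.010 rz 0.000
```

Reachable. Now I push the front side up.

>>> {"name": "arm_command", "arguments": {
  "moves": [
    {"x":-0.5,"y":0,"z":0.2,"rx":0,"ry":0,"rz":0,"gripper":0},
    {"x":-0.9,"y":0,"z":0.4,"rx":0,"ry":0,"rz":0,"gripper":0},
    {"x":-1.3,"y":0,"z":0.6,"rx":0,"ry":0,"rz":0,"gripper":0},
    {"x":-1.3,"y":0,"z":0.6,"rx":0,"ry":0,"rz":0,"gripper":0},
    {"x":-1.3,"y":0,"z":0.6,"rx":0,"ry":0,"rz":0,"gripper":0}
  ]
}}

```text
time: 22.7
tool_pos: [413.7, 123.0, 11.9]
tool_rot: [-0.19, 0.963, 0.037, 0.189]
wrist_force: [-27.0, -14.5, 6.5]
gripper_width: 0.3
grip_force: 12.6
```

>>> {"name": "arm_command", "arguments": {
  "moves": [
    {"x":-0.26,"y":0,"z":-0.34,"rx":0,"ry":0,"rz":0,"gripper":0},
    {"x":-0.54,"y":0,"z":-0.67,"rx":0,"ry":0,"rz":0,"gripper":0},
    {"x":-0.83,"y":0,"z":-0.98,"rx":0,"ry":0,"rz":0,"gripper":0},
    {"x":-1.15,"y":0,"z":-1.27,"rx":0,"ry":0,"rz":0,"gripper":0},
    {"x":-1.49,"y":0,"z":-1.54,"rx":0,"ry":0,"rz":0,"gripper":0}
  ]
}}

```text
time: 23.2
tool_pos: [422.8, 126.6, 33.8]
tool_rot: [-0.19, 0.962, 0.038, 0.192]
wrist_force: [-7.0, -2.1, 1.5]
gripper_width: -0.0
grip_force: 2.9
```

>>> {"name": "arm_command", "arguments": {
  "moves": [
    {"x":-0.35,"y":0,"z":-0.25,"rx":0,"ry":0,"rz":0,"gripper":0},
    {"x":-0.72,"y":0,"z":-0.47,"rx":0,"ry":0,"rz":0,"gripper":0},
    {"x":-1.1,"y":0,"z":-0.67,"rx":0,"ry":0,"rz":0,"gripper":0},
    {"x":-1.49,"y":0,"z":-0.85,"rx":0,"ry":0,"rz":0,"gripper":0},
    {"x":-1.89,"y":0,"z":-1,"rx":0,"ry":0,"rz":0,"gripper":0}
  ]
}}

```text
time: 23.7
tool_pos: [435.6, 131.9, 49.8]
tool_rot: [-0.19, 0.962, 0.038, 0.192]
wrist_force: [-0.7, -1.1, -2.0]
gripper_width: 0.2
grip_force: 0.9
```

```bash
python3 - <<'E'
from h import *
p=here(); print((RT.T@(p[1]-C)).round(1),r.get_obs()['wrist_force'].round(1)); rel(p,arc3('front',.9,1),'in')
d=snap('side','s6.png'); print(cents(d).round().tolist())
for t in (.33,.9,1.2): 
    q=C+RT@np.array([-65-55*np.cos(t),0,12+55*np.sin(t)]); print(t,proj(d,q).round())
E
```

```text
[-113.    -0.4   49.8] [-0.7 -1.1 -2. ]
in x 0.35 y 0.04 z 0.31 rx -0.000 ry -0.006 rz 0.001
[[368.0, 124.0], [353.0, 130.0], [359.0, 134.0], [292.0, 155.0], [317.0, 156.0], [312.0, 171.0], [281.0, 183.0], [313.0, 186.0], [273.0, 240.0], [378.0, 286.0], [356.0, 308.0], [489.0, 354.0], [269.0, 345.0]]
0.33 [273. 191.]
0.9 [277. 183.]
1.2 [281. 179.]
```

>>> {"name": "arm_command", "arguments": {
  "moves": [
    {"x":-0.4,"y":0,"z":-0.1,"rx":0,"ry":0,"rz":0,"gripper":0},
    {"x":-0.7,"y":0,"z":-0.15,"rx":0,"ry":0,"rz":0,"gripper":0},
    {"x":-1.1,"y":0,"z":-0.2,"rx":0,"ry":0,"rz":0,"gripper":0},
    {"x":-1.4,"y":0,"z":-0.2,"rx":0,"ry":0,"rz":0,"gripper":0},
    {"x":-1.7,"y":0,"z":-0.2,"rx":0,"ry":0,"rz":0,"gripper":0}
  ]
}}

```text
time: 24.25
tool_pos: [449.4, 137.6, 58.0]
tool_rot: [-0.19, 0.962, 0.038, 0.192]
wrist_force: [-3.4, -1.0, 1.2]
gripper_width: -0.0
grip_force: 1.2
```

```bash
python3 - <<'E'
from h import *
p=here(); print((RT.T@(p[1]-C)).round(1),r.get_obs()['wrist_force'].round(1)); rel(p,arc3('front',1.571,1),'in')
E
```

```text
[-98.1  -0.4  58. ] [-3.4 -1.   1.2]
in x -1.90 y 0.04 z 0.39 rx -0.000 ry -0.006 rz 0.001
```

>>> {"name": "arm_command", "arguments": {
  "moves": [
    {"x":-0.4,"y":0,"z":0.1,"rx":0,"ry":0,"rz":0,"gripper":0},
    {"x":-0.8,"y":0,"z":0.2,"rx":0,"ry":0,"rz":0,"gripper":0},
    {"x":-1.2,"y":0,"z":0.25,"rx":0,"ry":0,"rz":0,"gripper":0},
    {"x":-1.5,"y":0,"z":0.3,"rx":0,"ry":0,"rz":0,"gripper":0},
    {"x":-1.7,"y":0,"z":0.35,"rx":0,"ry":0,"rz":0,"gripper":0}
  ]
}}

```text
time: 24.75
tool_pos: [465.1, 144.1, 61.1]
tool_rot: [-0.19, 0.962, 0.038, 0.192]
wrist_force: [-2.1, -1.3, 0.2]
gripper_width: -0.1
grip_force: 1.1
```

>>> {"name": "arm_command", "arguments": {
  "moves": [
    {"x":-0.1,"y":0,"z":0.04,"rx":0,"ry":0,"rz":0,"gripper":0},
    {"x":-0.15,"y":0,"z":0.06,"rx":0,"ry":0,"rz":0,"gripper":0},
    {"x":-0.2,"y":0,"z":0.08,"rx":0,"ry":0,"rz":0,"gripper":0},
    {"x":-0.25,"y":0,"z":0.1,"rx":0,"ry":0,"rz":0,"gripper":0},
    {"x":-0.25,"y":0,"z":0.1,"rx":0,"ry":0,"rz":0,"gripper":0}
  ]
}}

```text
time: 25.25
tool_pos: [467.4, 145.0, 61.2]
tool_rot: [-0.19, 0.962, 0.038, 0.192]
wrist_force: [-0.9, -1.2, 0.3]
gripper_width: 0.3
grip_force: 0.8
```

>>> {"name": "arm_command", "arguments": {
  "moves": [
    {"x":-0.06,"y":0,"z":0.03,"rx":0,"ry":0,"rz":0,"gripper":0},
    {"x":-0.12,"y":0,"z":0.05,"rx":0,"ry":0,"rz":0,"gripper":0},
    {"x":-0.15,"y":0,"z":0.06,"rx":0,"ry":0,"rz":0,"gripper":0},
    {"x":-0.15,"y":0,"z":0.06,"rx":0,"ry":0,"rz":0,"gripper":0},
    {"x":-0.15,"y":0,"z":0.06,"rx":0,"ry":0,"rz":0,"gripper":0}
  ]
}}

```text
time: 25.75
tool_pos: [468.4, 145.4, 61.1]
tool_rot: [-0.19, 0.962, 0.038, 0.192]
wrist_force: [-12.1, -4.7, 6.8]
gripper_width: -0.1
grip_force: 6.9
```

All four sides are at their stops. I back away, check them, and go to rod A.

>>> {"name": "arm_command", "arguments": {
  "moves": [
    {"x":0,"y":0,"z":-5,"rx":0,"ry":0,"rz":0,"gripper":0},
    {"x":0,"y":0,"z":-10,"rx":0,"ry":0,"rz":0,"gripper":0.5},
    {"x":0,"y":0,"z":-15,"rx":0,"ry":0.13,"rz":0,"gripper":0.5},
    {"x":0,"y":0,"z":-18,"rx":0,"ry":0.26,"rz":0,"gripper":0.5},
    {"x":0,"y":0,"z":-18,"rx":0,"ry":0.4,"rz":0,"gripper":0.5}
  ]
}}

```text
time: 26.25
tool_pos: [405.4, 119.3, 233.7]
tool_rot: [-0.193, 0.981, -0.001, -0.0]
wrist_force: [0.1, -0.9, -0.1]
gripper_width: 42.6
grip_force: 0.0
```

```bash
python3 - <<'E'
from h import *
p=here(); print(p[1]); rel(p,down(1.213,(600,-262,170)))
t,d=snap('top','t7.png'),snap('side','s7.png'); 
for g in gold(t): print(g[1:])
a=cv2.resize(t['color'][160:250,225:345,::-1],None,fx=4.5,fy=4.5,interpolation=2); b=cv2.resize(d['color'][130:220,250:350,::-1],None,fx=4.5,fy=4.5,interpolation=2)
cv2.imwrite('pics/c7.png',np.hstack([a[:405,:400],b[:405,:400]]))
E
```

```text
[405.40653913 119.27809627 233.67122359]
 x -3.55 y -42.65 z 6.46 rx -0.002 ry -0.000 rz 0.747
(array([488., 145.]), array([ 758., -588.]), array([ 12., 111.]), 33)
(array([400., 186.]), array([ 608., -275.]), array([17., 68.]), 67)
(array([261., 183.]), array([612., 208.]), array([ 9., 28.]), 20)
(array([282., 195.]), array([570., 133.]), array([30., 10.]), 20)
(array([412., 209.]), array([ 526., -314.]), array([68., 21.]), 6)
(array([253., 205.]), array([535., 233.]), array([23., 11.]), 28)
(array([331., 250.]), array([383., -36.]), array([63., 67.]), 1)
```

View pics/c7.png

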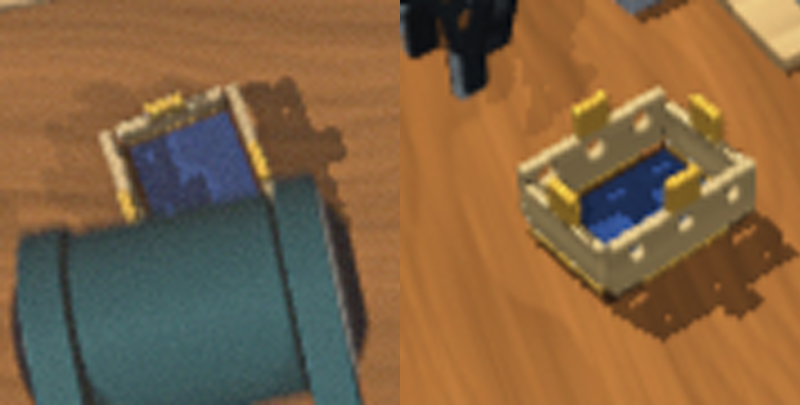

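The crop shows all four sides upright, square at the corners. Now rod A.

>>> {"name": "arm_command", "arguments": {
  "moves": [
    {"x":-3.6,"y":-42.6,"z":2,"rx":0,"ry":0,"rz":0.747,"gripper":1},
    {"x":-3.6,"y":-42.6,"z":2,"rx":0,"ry":0,"rz":0.747,"gripper":1},
    {"x":-3.6,"y":-42.6,"z":6.5,"rx":0,"ry":0,"rz":0.747,"gripper":1},
    {"x":-3.6,"y":-42.6,"z":6.5,"rx":0,"ry":0,"rz":0.747,"gripper":1},
    {"x":-3.6,"y":-42.6,"z":6.5,"rx":0,"ry":0,"rz":0.747,"gripper":1}
  ]
}}

```text
time: 26.85
tool_pos: [518.1, -102.9, 195.2]
tool_rot: [0.181, 0.984, -0.001, -0.001]
wrist_force: [0.9, 1.7, 0.6]
gripper_width: 85.5
grip_force: 0.0
```

```bash
python3 - <<'E'
from h import *
p=here(); print(p[1],r.get_obs()['qpos'].round(2)); rel(p,down(1.213,(600,-262,170)))
E
```

```text
[ 518.10317735 -102.90061254  195.20859709] [-0.24 -0.19  1.8  -0.    1.54 -1.45]
 x -13.32 y -11.95 z 2.54 rx -0.003 ry -0.001 rz -0.006
```

>>> {"name": "arm_command", "arguments": {
  "moves": [
    {"x":-13.3,"y":-12,"z":2.5,"rx":0,"ry":0,"rz":-0.006,"gripper":1},
    {"x":-13.3,"y":-12,"z":2.5,"rx":0,"ry":0,"rz":-0.006,"gripper":1},
    {"x":-13.3,"y":-12,"z":2.5,"rx":0,"ry":0,"rz":-0.006,"gripper":1},
    {"x":-13.3,"y":-12,"z":2.5,"rx":0,"ry":0,"rz":-0.006,"gripper":1},
    {"x":-13.3,"y":-12,"z":2.5,"rx":0,"ry":0,"rz":-0.006,"gripper":1}
  ]
}}

```text
time: 27.35
tool_pos: [600.5, -262.8, 168.7]
tool_rot: [0.176, 0.984, -0.002, -0.002]
wrist_force: [0.0, 0.8, 0.6]
gripper_width: 85.3
grip_force: 0.0
```

```bash
cat >> h.py <<'E'
def won(s,pose,u,v,z):
    o,d=wray(s,pose,u,v); return o+d*(z-o[2])/d[2]
def rodgrip(s,pose,near,z=18,mn=200):
    m=cv2.inRange(cv2.cvtColor(s['color'],cv2.COLOR_RGB2HSV),(18,120,110),(32,255,255)); n,l,st,c=cv2.connectedComponentsWithStats(m); best=None
    for i in range(1,n):
        if st[i,4]<mn: continue
        ys,xs=np.where(l==i); P=np.array([won(s,pose,u,v,z)[:2] for u,v in zip(xs,ys)],np.float32); q=cv2.minAreaRect(P)
        dd=np.hypot(*(np.array(q[0])-near))
        b=cv2.boxPoints(q); e=max((b[1]-b[0],b[2]-b[1]),key=np.linalg.norm)
        print(c[i].round(),np.round(q[0],1),np.round(q[1],1),'ang %.1f'%(np.degrees(np.arctan2(e[1],e[0]))%180))
E
python3 - <<'E'
from h import *
p=here(); print(p[1]); s=snap('wrist','w8.png'); rodgrip(s,p,(608,-274))
E
```

```text
[ 600.51043656 -262.76417326  168.6956636 ]
[246. 133.] [ 526.5 -310.7] [69.8 21.7] ang 6.5
[313. 193.] [ 606.7 -272. ] [18.8 71.7] ang 157.9
```

View pics/w8.png

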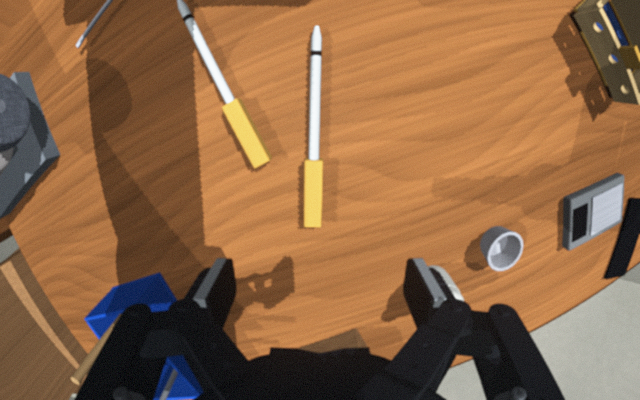

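The wrist view shows rod A's grip at (313,193) and its band at (317,53). Rod B's grip is at (246,133) and its band at (186,14).

```bash
python3 - <<'E'
from h import *
p=here(); s=load('w8.png')
g=won(s,p,313,193.5,16); b=won(s,p,316.5,53,9); b2=won(s,p,316.5,53,14)
d=(b-g)[:2]; print(g,b,np.linalg.norm(d),np.degrees(np.arctan2(d[1],d[0])))
a=np.arctan2(d[1],d[0]); rel(p,down(a-np.pi/2,(607.2,-273,60))); rel(p,down(a-np.pi/2,(607.2,-273,2)))
E
```

```text
[ 606.70711604 -270.35508514   16.        ] [ 477.9421985  -219.10205932    9.        ] 138.5903194462368 158.29568186113463
 x -1.12 y -0.83 z 10.94 rx -0.004 ry -0.004 rz 0.026
 x -1.14 y -0.80 z 16.74 rx -0.004 ry -0.004 rz 0.026
```

>>> {"name": "arm_command", "arguments": {
  "moves": [
    {"x":-1.1,"y":-0.8,"z":5,"rx":-0.004,"ry":-0.004,"rz":0.026,"gripper":1},
    {"x":-1.1,"y":-0.8,"z":9,"rx":-0.004,"ry":-0.004,"rz":0.026,"gripper":1},
    {"x":-1.1,"y":-0.8,"z":13,"rx":-0.004,"ry":-0.004,"rz":0.026,"gripper":1},
    {"x":-1.1,"y":-0.8,"z":16,"rx":-0.004,"ry":-0.004,"rz":0.026,"gripper":1},
    {"x":-1.1,"y":-0.8,"z":16.6,"rx":-0.004,"ry":-0.004,"rz":0.026,"gripper":1}
  ]
}}

```text
time: 27.9
tool_pos: [605.0, -269.8, 1.2]
tool_rot: [0.187, 0.982, 0.001, -0.002]
wrist_force: [-0.1, 0.4, -0.4]
gripper_width: 85.4
grip_force: 0.0
```

>>> {"name": "arm_command", "arguments": {
  "moves": [
    {"x":0,"y":0,"z":0,"rx":0,"ry":0,"rz":0,"gripper":0},
    {"x":0,"y":0,"z":0,"rx":0,"ry":0,"rz":0,"gripper":0},
    {"x":0,"y":0,"z":0,"rx":0,"ry":0,"rz":0,"gripper":0},
    {"x":0,"y":0,"z":0,"rx":0,"ry":0,"rz":0,"gripper":0},
    {"x":0,"y":0,"z":0,"rx":0,"ry":0,"rz":0,"gripper":0}
  ]
}}

```text
time: 28.4
tool_pos: [607.5, -271.8, 5.9]
tool_rot: [0.187, 0.982, -0.0, 0.001]
wrist_force: [-0.3, 0.3, 3.1]
gripper_width: 16.2
grip_force: 59.1
```

>>> {"name": "arm_command", "arguments": {
  "moves": [
    {"x":0,"y":0,"z":0,"rx":0,"ry":0,"rz":0,"gripper":0},
    {"x":0,"y":0,"z":0,"rx":0,"ry":0,"rz":0,"gripper":0},
    {"x":0,"y":0,"z":0,"rx":0,"ry":0,"rz":0,"gripper":0},
    {"x":0,"y":0,"z":-2,"rx":0,"ry":0,"rz":0,"gripper":0},
    {"x":0,"y":0,"z":-4.5,"rx":0,"ry":0,"rz":0,"gripper":0}
  ]
}}

```text
time: 28.9
tool_pos: [606.3, -271.2, 49.2]
tool_rot: [0.188, 0.982, 0.0, -0.001]
wrist_force: [-0.1, -0.4, -0.8]
gripper_width: 16.5
grip_force: 58.7
```

```bash
python3 - <<'E'
from h import *
o=r.get_obs(); p=here(); print(p[1],o['gripper_width'],o['grip_force'],o['wrist_force'].round(2),o['ft_torque'].round(2))
s=snap('wrist','w9.png')
E
```

```text
[ 606.30168895 -271.2462441    49.17162016] 16.54890821345038 58.73016893863678 [-0.07 -0.38 -0.84] [-0.02  0.01  0.01]
```

View pics/w9.png

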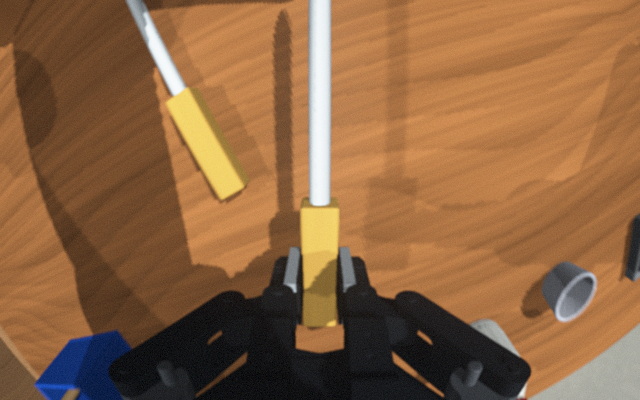

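Rod A is held straight and centred, with its tube at u≈320. I carry it in front of eye3.

```bash
cat >> h.py <<'E'
def ins(xt,d,z):  # grip front face d mm before the near side's outer face
    return down(A, C+RT@np.array([xt,-54-d-35,z]))
E
python3 - <<'E'
from h import *
p=here(); rel(p,ins(44,175,60)); print(ins(44,175,60)[1])
E
```

```text
x 1.33 y 23.11 z -0.54 rx 0.001 ry 0.004 rz 0.804
[680.88565372 -52.35929463  60.        ]
```

>>> {"name": "arm_command", "arguments": {
  "moves": [
    {"x":0.3,"y":3,"z":-2,"rx":0,"ry":0,"rz":0.14,"gripper":0},
    {"x":0.6,"y":7,"z":-2,"rx":0,"ry":0,"rz":0.28,"gripper":0},
    {"x":0.9,"y":11,"z":-2,"rx":0,"ry":0,"rz":0.42,"gripper":0},
    {"x":1.1,"y":15,"z":-2,"rx":0,"ry":0,"rz":0.56,"gripper":0},
    {"x":1.3,"y":19,"z":-2,"rx":0,"ry":0,"rz":0.7,"gripper":0}
  ]
}}

```text
time: 29.45
tool_pos: [665.2, -88.6, 69.9]
tool_rot: [0.516, 0.857, 0.0, 0.0]
wrist_force: [0.3, -0.7, -1.4]
gripper_width: 16.1
grip_force: 58.8
```

```bash
python3 - <<'E'
from h import *
p=here(); rel(p,ins(44,175,43)); o=r.get_obs(); print(o['gripper_width'],o['grip_force'])
E
```

```text
x 2.47 y 3.09 z 2.69 rx 0.001 ry 0.001 rz 0.098
16.10577769710221 58.803457617759705
```

>>> {"name": "arm_command", "arguments": {
  "moves": [
    {"x":1.2,"y":1.5,"z":1,"rx":0,"ry":0,"rz":0.05,"gripper":0},
    {"x":2.4,"y":3.1,"z":2,"rx":0,"ry":0,"rz":0.098,"gripper":0},
    {"x":2.4,"y":3.1,"z":2.7,"rx":0,"ry":0,"rz":0.098,"gripper":0},
    {"x":2.4,"y":3.1,"z":2.7,"rx":0,"ry":0,"rz":0.098,"gripper":0},
    {"x":2.4,"y":3.1,"z":2.7,"rx":0,"ry":0,"rz":0.098,"gripper":0}
  ]
}}

```text
time: 29.95
tool_pos: [680.6, -55.0, 42.7]
tool_rot: [0.554, 0.832, -0.0, 0.0]
wrist_force: [0.1, -0.6, -0.9]
gripper_width: 16.4
grip_force: 58.8
```

```bash
python3 - <<'E'
from h import *
p=here(); print(p[1]); rel(p,ins(44,175,43))
w=snap('wrist','w10.png'); d=snap('side','s10.png'); t=snap('top','t10.png')
a=cv2.resize(d['color'][130:270,250:370,::-1],(480,560),interpolation=2)
b=cv2.resize(w['color'][0:220,220:420,::-1][:, :],(320,352),interpolation=2)
im=np.zeros((560,800,3),np.uint8); im[:,:480]=a; im[:352,480:]=b; cv2.imwrite('pics/c10.png',im)
E
```

```text
[680.56450928 -54.98341353  42.72108042]
 x 0.23 y 0.13 z -0.03 rx -0.000 ry 0.000 rz 0.007
```

View pics/c10.png

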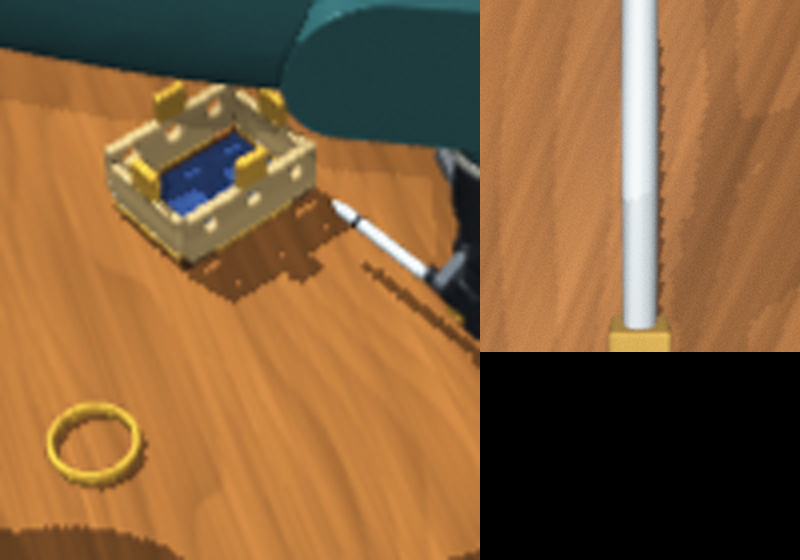

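The side crop shows eye3 at side pixel (323.8,173) and the rod tip at (333.8,180.8). I compare both with their predicted projections.

```bash
python3 - <<'E'
from h import *
d=load('s10.png'); p=here(); ti=p[1]+p[0]@np.array([167,0,-3]); bd=p[1]+p[0]@np.array([139,0,-3])
print('tip',proj(d,ti),'band',proj(d,bd)); g=d['color'].astype(int)
for x in (-44,0,44): print('eye',x,proj(d,C+RT@np.array([x,-54,46])))
hsv=cv2.cvtColor(d['color'],cv2.COLOR_RGB2HSV)
print('dark holes / panel V rows');
for x in (-44,0,44):
    u,v=np.round(proj(d,C+RT@np.array([x,-54,46]))).astype(int); print(hsv[v-4:v+5,u-4:u+5,1])
print('band rows'); u,v=np.round(proj(d,bd)).astype(int); print(hsv[v-6:v+7,u-6:u+9,2])
print((RT.T@(ti-C)).round(1))
E
```

```text
tip [332.81829219 180.3875487 ] band [338.98519602 185.20820034]
eye -44 [302.42500227 185.63894308]
eye 0 [313.17272736 178.94775097]
eye 44 [323.61771596 172.44503297]
dark holes / panel V rows
[[ 50  70  84  85  99 106 106 107 108]
 [ 77  83  99 104 107 107 108 107 107]
 [ 92 102 106 106  65 101 107 107 106]
 [105 107 104  15  58  93 106 106 106]
 [107 109 107  90  81  91 105 106 105]
 [106 107 107 105 101 103 106 105 106]
 [108 105 105 105 106 104 107 105 108]
 [105 105 105 105 105 105 109 107 105]
 [105 105 104 107 106 108 106 105 132]]
[[164 183 183 183 160 130 118 106 107]
 [152 183 160 144 120 108 105 105 108]
 [113 146 123 111  68  99 107 107 106]
 [108 118 106  22  55  95 107 106 108]
 [106 107 104  60  79  96 106 108 107]
 [107 106 106  91  98 105 106 108 108]
 [108 107 106 105 107 108 109 107 107]
 [107 109 107 105 109 107 106 108 106]
 [108 105 105 105 106 107 107 108 134]]
[[103 101  97  89 100 101 107 107 104]
 [ 99  94  89  99 107 106 107 106 106]
 [ 88  99 104 107 106 106 108 106 107]
 [ 99 106 106 106 101 106 107 106 108]
 [108 107 104 103  97 106 108 106 106]
 [108
[... 301 characters left out ...]
 228 202 195 194 193 189 193 200 194 192 187 182]
 [107 219 244 246 239 196 193 194 190 192 201 199 191 189 182]
 [102 121 203 240 249 243 164 187 191 188 198 203 194 191 186]
 [103 100 112 182 236 218 100 141 163 184 194 203 200 191 190]
 [104 106 104 106 141  98 124 239 238 186 189 201 203 194 190]
 [103 104 111 107 109  47 179 242 250 242 205 201 204 200 190]
 [103 104 110 114 173 176 156 198 240 250 245 223 206 204 194]
 [103 105 162 179 195 202 189 157 175 236 249 248 237 206 199]
 [157 164 184 194 198 200 202 191 186 168 229 248 251 239 196]
 [184 182 184 192 198 199 202 202 198 182 163 224 246 251 244]
 [192 183 182 190 197 200 202 203 200 196 183 165 200 243 251]]
[ 41.9 -99.5  46.1]
```

Everything agrees within half a pixel. I align and insert.

>>> {"name": "arm_command", "arguments": {
  "moves": [
    {"x":0,"y":0.13,"z":0,"rx":0,"ry":0,"rz":0.007,"gripper":0},
    {"x":1,"y":0.13,"z":0,"rx":0,"ry":0,"rz":0.007,"gripper":0},
    {"x":2,"y":0.13,"z":0,"rx":0,"ry":0,"rz":0.007,"gripper":0},
    {"x":3,"y":0.13,"z":0,"rx":0,"ry":0,"rz":0.007,"gripper":0},
    {"x":3.5,"y":0.13,"z":0,"rx":0,"ry":0,"rz":0.007,"gripper":0}
  ]
}}

```text
time: 30.6
tool_pos: [667.9, -20.2, 42.6]
tool_rot: [0.557, 0.831, -0.0, 0.0]
wrist_force: [0.4, -0.8, -1.2]
gripper_width: 16.5
grip_force: 58.8
```

>>> {"name": "arm_command", "arguments": {
  "moves": [
    {"x":0.5,"y":0,"z":0,"rx":0,"ry":0,"rz":0,"gripper":0},
    {"x":1,"y":0,"z":0,"rx":0,"ry":0,"rz":0,"gripper":0},
    {"x":1.5,"y":0,"z":0,"rx":0,"ry":0,"rz":0,"gripper":0},
    {"x":2,"y":0,"z":0,"rx":0,"ry":0,"rz":0,"gripper":0},
    {"x":2.5,"y":0,"z":0,"rx":0,"ry":0,"rz":0,"gripper":0}
  ]
}}

```text
time: 31.1
tool_pos: [658.8, 2.0, 42.5]
tool_rot: [0.557, 0.83, -0.0, 0.0]
wrist_force: [-0.2, -0.1, -0.5]
gripper_width: 16.2
grip_force: 58.8
```

```bash
python3 - <<'E'
from h import *
o=r.get_obs(); p=here(); print(p[1],o['wrist_force'].round(1),o['ft_torque'].round(2)); ti=p[1]+p[0]@np.array([167,0,-3]); print((RT.T@(ti-C)).round(1)); rel(p,ins(44,0,43))
E
```

```text
[658.82506127   1.96581088  42.48066886] [-0.2 -0.1 -0.5] [-0.03 -0.01  0.05]
[ 44.3 -38.4  45.4]
 x 11.64 y -0.03 z -0.06 rx 0.000 ry 0.000 rz -0.001
```

>>> {"name": "arm_command", "arguments": {
  "moves": [
    {"x":1.5,"y":0,"z":-0.05,"rx":0,"ry":0,"rz":0,"gripper":0},
    {"x":3,"y":0,"z":-0.05,"rx":0,"ry":0,"rz":0,"gripper":0},
    {"x":4.5,"y":0,"z":-0.05,"rx":0,"ry":0,"rz":0,"gripper":0},
    {"x":6,"y":0,"z":-0.05,"rx":0,"ry":0,"rz":0,"gripper":0},
    {"x":7.5,"y":0,"z":-0.05,"rx":0,"ry":0,"rz":0,"gripper":0}
  ]
}}

```text
time: 31.6
tool_pos: [630.0, 72.5, 43.1]
tool_rot: [0.557, 0.83, -0.0, 0.0]
wrist_force: [0.5, -0.0, -0.3]
gripper_width: 16.0
grip_force: 58.8
```

>>> {"name": "arm_command", "arguments": {
  "moves": [
    {"x":0.6,"y":0,"z":0,"rx":0,"ry":0,"rz":0,"gripper":0},
    {"x":1.2,"y":0,"z":0,"rx":0,"ry":0,"rz":0,"gripper":0},
    {"x":1.8,"y":0,"z":0,"rx":0,"ry":0,"rz":0,"gripper":0},
    {"x":2.4,"y":0,"z":0,"rx":0,"ry":0,"rz":0,"gripper":0},
    {"x":3,"y":0,"z":0,"rx":0,"ry":0,"rz":0,"gripper":0}
  ]
}}

```text
time: 32.1
tool_pos: [619.1, 99.0, 42.9]
tool_rot: [0.557, 0.83, -0.0, 0.0]
wrist_force: [0.4, 0.6, -1.6]
gripper_width: 16.3
grip_force: 58.9
```

```bash
python3 - <<'E'
from h import *
o=r.get_obs(); p=here(); print(o['wrist_force'].round(1),o['ft_torque'].round(2)); ti=p[1]+p[0]@np.array([167,0,-3]); print((RT.T@(ti-C)).round(1)); rel(p,ins(44,0,43))
E
```

```text
[ 0.4  0.6 -1.6] [-0.01 -0.03  0.  ]
[44.4 66.5 45.9]
 x 1.15 y -0.03 z -0.01 rx 0.000 ry 0.000 rz -0.001
```

>>> {"name": "arm_command", "arguments": {
  "moves": [
    {"x":0.2,"y":0,"z":0,"rx":0,"ry":0,"rz":0,"gripper":0},
    {"x":0.4,"y":0,"z":0,"rx":0,"ry":0,"rz":0,"gripper":0},
    {"x":0.6,"y":0,"z":0,"rx":0,"ry":0,"rz":0,"gripper":0},
    {"x":0.8,"y":0,"z":0,"rx":0,"ry":0,"rz":0,"gripper":0},
    {"x":0.9,"y":0,"z":0,"rx":0,"ry":0,"rz":0,"gripper":0}
  ]
}}

```text
time: 32.6
tool_pos: [615.8, 107.2, 43.0]
tool_rot: [0.557, 0.83, -0.0, 0.0]
wrist_force: [-0.3, 0.1, -1.1]
gripper_width: 16.3
grip_force: 58.9
```

>>> {"name": "arm_command", "arguments": {
  "moves": [
    {"x":0.07,"y":0,"z":0,"rx":0,"ry":0,"rz":0,"gripper":0},
    {"x":0.14,"y":0,"z":0,"rx":0,"ry":0,"rz":0,"gripper":0},
    {"x":0.2,"y":0,"z":0,"rx":0,"ry":0,"rz":0,"gripper":0},
    {"x":0.25,"y":0,"z":0,"rx":0,"ry":0,"rz":0,"gripper":0},
    {"x":0.25,"y":0,"z":0,"rx":0,"ry":0,"rz":0,"gripper":0}
  ]
}}

```text
time: 33.1
tool_pos: [614.9, 109.5, 43.0]
tool_rot: [0.557, 0.83, -0.0, 0.0]
wrist_force: [1.2, -0.5, -0.9]
gripper_width: 16.2
grip_force: 58.9
```

>>> {"name": "arm_command", "arguments": {
  "moves": [
    {"x":0.05,"y":0,"z":0,"rx":0,"ry":0,"rz":0,"gripper":0},
    {"x":0.1,"y":0,"z":0,"rx":0,"ry":0,"rz":0,"gripper":0},
    {"x":0.15,"y":0,"z":0,"rx":0,"ry":0,"rz":0,"gripper":0},
    {"x":0.15,"y":0,"z":0,"rx":0,"ry":0,"rz":0,"gripper":0},
    {"x":0.15,"y":0,"z":0,"rx":0,"ry":0,"rz":0,"gripper":0}
  ]
}}

```text
time: 33.6
tool_pos: [614.6, 110.1, 43.1]
tool_rot: [0.557, 0.83, -0.0, 0.001]
wrist_force: [3.0, -6.7, -1.5]
gripper_width: 16.0
grip_force: 58.8
```

Contact with the near side. One more small press, then I lower a touch, release and retreat.

>>> {"name": "arm_command", "arguments": {
  "moves": [
    {"x":0.05,"y":0,"z":0,"rx":0,"ry":0,"rz":0,"gripper":0},
    {"x":0.05,"y":0,"z":0.1,"rx":0,"ry":0,"rz":0,"gripper":0},
    {"x":0.05,"y":0,"z":0.15,"rx":0,"ry":0,"rz":0,"gripper":0},
    {"x":0.05,"y":0,"z":0.15,"rx":0,"ry":0,"rz":0,"gripper":0.5},
    {"x":0.05,"y":0,"z":0.15,"rx":0,"ry":0,"rz":0,"gripper":0.5}
  ]
}}

```text
time: 34.1
tool_pos: [614.1, 111.4, 41.6]
tool_rot: [0.557, 0.83, 0.0, 0.0]
wrist_force: [-0.3, -0.4, 0.2]
gripper_width: 42.4
grip_force: 0.0
```

>>> {"name": "arm_command", "arguments": {
  "moves": [
    {"x":0,"y":0,"z":0,"rx":0,"ry":0,"rz":0,"gripper":0.5},
    {"x":0,"y":0,"z":0,"rx":0,"ry":0,"rz":0,"gripper":0.5},
    {"x":0,"y":0,"z":0,"rx":0,"ry":0,"rz":0,"gripper":0.5},
    {"x":0,"y":0,"z":-2,"rx":0,"ry":0,"rz":0,"gripper":0.5},
    {"x":0,"y":0,"z":-5,"rx":0,"ry":0,"rz":0,"gripper":0.5}
  ]
}}

```text
time: 34.6
tool_pos: [613.1, 111.3, 90.2]
tool_rot: [0.557, 0.83, -0.001, -0.001]
wrist_force: [-0.5, 0.0, 0.0]
gripper_width: 42.5
grip_force: 0.0
```

>>> {"name": "arm_command", "arguments": {
  "moves": [
    {"x":0,"y":0,"z":-4,"rx":0,"ry":0,"rz":0,"gripper":0.5},
    {"x":-4,"y":0,"z":-8,"rx":0,"ry":0,"rz":0,"gripper":1},
    {"x":-9,"y":0,"z":-8,"rx":0,"ry":0,"rz":-0.14,"gripper":1},
    {"x":-14,"y":0,"z":-8,"rx":0,"ry":0,"rz":-0.28,"gripper":1},
    {"x":-19,"y":0,"z":-8,"rx":0,"ry":0,"rz":-0.42,"gripper":1}
  ]
}}

```text
time: 35.1
tool_pos: [684.8, -61.7, 172.2]
tool_rot: [0.369, 0.929, 0.0, 0.001]
wrist_force: [0.9, 1.1, 1.1]
gripper_width: 85.6
grip_force: 0.0
```

```bash
python3 - <<'E'
from h import *
p=here(); print(p[1])
d=snap('side','s11.png'); t=snap('top','t11.png')
for g in gold(t): print(g[1:])
a=cv2.resize(d['color'][130:240,250:370,::-1],(480,440),interpolation=2)
b=cv2.resize(t['color'][155:245,230:310,::-1],(320,360),interpolation=2)
im=np.zeros((440,800,3),np.uint8); im[:,:480]=a; im[:360,480:]=b; cv2.imwrite('pics/c11.png',im)
E
```

```text
[684.77859415 -61.68040733 172.17016036]
(array([488., 145.]), array([ 758., -588.]), array([ 12., 111.]), 33)
(array([289., 181.]), array([621., 108.]), array([22., 73.]), 23)
(array([261., 183.]), array([612., 208.]), array([11., 28.]), 25)
(array([282., 195.]), array([571., 134.]), array([33., 10.]), 23)
(array([412., 210.]), array([ 526., -314.]), array([67., 17.]), 6)
(array([253., 206.]), array([530., 231.]), array([30., 11.]), 28)
(array([275., 219.]), array([486., 156.]), array([10., 29.]), 23)
```

View pics/c11.png

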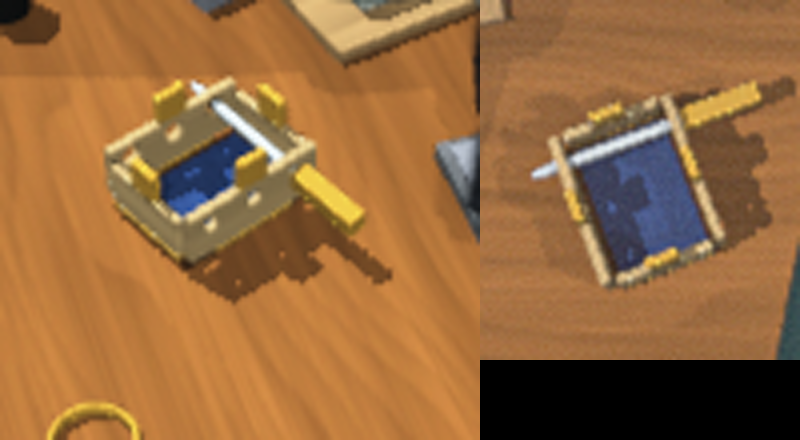

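Rod A is home and the grip touches the near side. Rod B has not moved.

```bash
python3 - <<'E'
from h import *
rel(here(),down(1.676,(526,-304,160)))
E
```

```text
x -4.89 y -28.31 z 1.12 rx -0.001 ry 0.000 rz -0.864
```

>>> {"name": "arm_command", "arguments": {
  "moves": [
    {"x":-1,"y":-5,"z":0,"rx":0,"ry":0,"rz":-0.149,"gripper":1},
    {"x":-2,"y":-10,"z":0,"rx":0,"ry":0,"rz":-0.298,"gripper":1},
    {"x":-3,"y":-15,"z":0,"rx":0,"ry":0,"rz":-0.447,"gripper":1},
    {"x":-4,"y":-20,"z":0,"rx":0,"ry":0,"rz":-0.596,"gripper":1},
    {"x":-4.5,"y":-24.5,"z":0,"rx":0,"ry":0,"rz":-0.745,"gripper":1}
  ]
}}

```text
time: 35.7
tool_pos: [549.3, -265.6, 171.6]
tool_rot: [0.013, 1.0, -0.0, 0.0]
wrist_force: [0.7, 0.7, -0.1]
gripper_width: 85.6
grip_force: 0.0
```

```bash
python3 - <<'E'
from h import *
rel(here(),down(1.676,(526,-304,160)))
E
```

```text
x 2.23 y -3.89 z 1.16 rx -0.000 ry 0.000 rz -0.131
```

>>> {"name": "arm_command", "arguments": {
  "moves": [
    {"x":2.2,"y":-3.9,"z":1.2,"rx":0,"ry":0,"rz":-0.131,"gripper":1},
    {"x":2.2,"y":-3.9,"z":1.2,"rx":0,"ry":0,"rz":-0.131,"gripper":1},
    {"x":2.2,"y":-3.9,"z":1.2,"rx":0,"ry":0,"rz":-0.131,"gripper":1},
    {"x":2.2,"y":-3.9,"z":1.2,"rx":0,"ry":0,"rz":-0.131,"gripper":1},
    {"x":2.2,"y":-3.9,"z":1.2,"rx":0,"ry":0,"rz":-0.131,"gripper":1}
  ]
}}

```text
time: 36.2
tool_pos: [528.0, -301.9, 159.8]
tool_rot: [-0.05, 0.999, -0.0, 0.0]
wrist_force: [0.1, 0.8, -0.1]
gripper_width: 85.2
grip_force: 0.0
```

```bash
python3 - <<'E'
from h import *
p=here(); print(p[1]); s=snap('wrist','w12.png'); rodgrip(s,p,(526,-312))
hsv=cv2.cvtColor(s['color'],cv2.COLOR_RGB2HSV)
m=cv2.inRange(hsv,(18,120,110),(32,255,255))
# tube: bright, unsaturated, above the grip
w=cv2.inRange(hsv,(0,0,150),(180,60,255)); n,l,st,c=cv2.connectedComponentsWithStats(w)
for i in range(1,n):
    if st[i,4]>300: print('white',st[i],c[i].round())
# dark band
k=cv2.inRange(hsv,(0,0,0),(180,255,60)); n,l,st,c=cv2.connectedComponentsWithStats(k)
for i in range(1,n):
    if 20<st[i,4]<300: print('dark',st[i],c[i].round())
E
```

```text
[ 528.01464389 -301.88397204  159.84065747]
[559.  92.] [386.  -42.5] [65.4 68. ] ang 113.6
[308. 182.] [ 525.9 -312.6] [70.5 18.7] ang 6.0
[597. 283.] [635.3 160.6] [26.7 87.8] ang 107.6
[ 85. 366.] [ 928.5 -718.3] [ 19.7 410.7] ang 140.3
white [ 302   39   12  109 1181] [307.  93.]
white [607 316  33  52 638] [627. 343.]
white [537 335  34  28 549] [552. 347.]
dark [302  36  10   4  23] [306.  37.]
dark [31 64 28  6 99] [43. 67.]
dark [ 3 96 65 19 95] [ 34. 105.]
dark [602 194   8  23  92] [605. 204.]
dark [631 206   7  36  45] [634. 223.]
dark [595 254   5  16  35] [597. 263.]
```

```bash
python3 - <<'E'
from h import *
p=here(); s=load('w12.png')
b=won(s,p,306.5,37.5,12); d=b[:2]-np.array([525.9,-312.6]); a=np.arctan2(d[1],d[0])%(2*np.pi); print(np.hypot(*d),np.degrees(a))
rel(p,down(a-np.pi/2,(525.9,-312.6,4)))
E
```

```text
138.16579420290532 186.24863010664745
 x 0.32 y -1.03 z 15.58 rx -0.000 ry 0.000 rz -0.008
```

>>> {"name": "arm_command", "arguments": {
  "moves": [
    {"x":0.3,"y":-1,"z":4,"rx":0,"ry":0,"rz":-0.008,"gripper":1},
    {"x":0.3,"y":-1,"z":8,"rx":0,"ry":0,"rz":-0.008,"gripper":1},
    {"x":0.3,"y":-1,"z":12,"rx":0,"ry":0,"rz":-0.008,"gripper":1},
    {"x":0.3,"y":-1,"z":15.6,"rx":0,"ry":0,"rz":-0.008,"gripper":1},
    {"x":0.3,"y":-1,"z":15.6,"rx":0,"ry":0,"rz":-0.008,"gripper":1}
  ]
}}

```text
time: 36.75
tool_pos: [523.4, -311.0, -1.3]
tool_rot: [-0.054, 0.999, 0.002, -0.003]
wrist_force: [-1.2, -0.4, -1.2]
gripper_width: 85.5
grip_force: 0.0
```

>>> {"name": "arm_command", "arguments": {
  "moves": [
    {"x":0,"y":0,"z":0,"rx":0,"ry":0,"rz":0,"gripper":0},
    {"x":0,"y":0,"z":0,"rx":0,"ry":0,"rz":0,"gripper":0},
    {"x":0,"y":0,"z":0,"rx":0,"ry":0,"rz":0,"gripper":0},
    {"x":0,"y":0,"z":0,"rx":0,"ry":0,"rz":0,"gripper":0},
    {"x":0,"y":0,"z":0,"rx":0,"ry":0,"rz":0,"gripper":0}
  ]
}}

```text
time: 37.25
tool_pos: [525.8, -313.5, 4.9]
tool_rot: [-0.054, 0.999, -0.001, 0.001]
wrist_force: [-1.2, 1.0, 3.7]
gripper_width: 16.5
grip_force: 59.0
```

>>> {"name": "arm_command", "arguments": {
  "moves": [
    {"x":0,"y":0,"z":0,"rx":0,"ry":0,"rz":0,"gripper":0},
    {"x":0,"y":0,"z":0,"rx":0,"ry":0,"rz":0,"gripper":0},
    {"x":0,"y":0,"z":-2,"rx":0,"ry":0,"rz":0,"gripper":0},
    {"x":0,"y":0,"z":-4,"rx":0,"ry":0,"rz":0,"gripper":0},
    {"x":0,"y":0,"z":-6,"rx":0,"ry":0,"rz":0,"gripper":0}
  ]
}}

```text
time: 37.75
tool_pos: [525.1, -313.2, 64.4]
tool_rot: [-0.054, 0.999, -0.0, -0.0]
wrist_force: [-0.8, -0.1, -1.7]
gripper_width: 16.4
grip_force: 58.8
```

```bash
python3 - <<'E'
from h import *
p=here(); o=r.get_obs(); print(o['gripper_width'],o['grip_force']); t=ins(-44,175,60); print(t[1]); rel(p,t)
E
```

```text
16.445993567942537 58.78686189651489
[599.46719851 -85.75143667  60.        ]
 x -9.84 y 21.81 z 0.44 rx -0.000 ry 0.000 rz 1.290
```

>>> {"name": "arm_command", "arguments": {
  "moves": [
    {"x":-1,"y":2.5,"z":0,"rx":0,"ry":0,"rz":0.145,"gripper":0},
    {"x":-2,"y":5,"z":0,"rx":0,"ry":0,"rz":0.29,"gripper":0},
    {"x":-3,"y":7.5,"z":0,"rx":0,"ry":0,"rz":0.435,"gripper":0},
    {"x":-4,"y":10,"z":0,"rx":0,"ry":0,"rz":0.58,"gripper":0},
    {"x":-5,"y":12.5,"z":0,"rx":0,"ry":0,"rz":0.725,"gripper":0}
  ]
}}

```text
time: 38.25
tool_pos: [561.6, -182.5, 63.8]
tool_rot: [0.307, 0.952, -0.0, 0.0]
wrist_force: [-0.5, -0.8, -1.1]
gripper_width: 16.1
grip_force: 58.8
```

```bash
python3 - <<'E'
from h import *
p=here(); o=r.get_obs(); print(o['gripper_width'],o['grip_force']);rel(p,ins(-44,175,60))
E
```

```text
16.140992848598994 58.838801980018616
 x 2.57 y 10.07 z 0.38 rx 0.000 ry 0.001 rz 0.559
```

>>> {"name": "arm_command", "arguments": {
  "moves": [
    {"x":0.6,"y":2.5,"z":0,"rx":0,"ry":0,"rz":0.14,"gripper":0},
    {"x":1.2,"y":5,"z":0.2,"rx":0,"ry":0,"rz":0.28,"gripper":0},
    {"x":1.9,"y":7.5,"z":0.4,"rx":0,"ry":0,"rz":0.42,"gripper":0},
    {"x":2.5,"y":10,"z":1,"rx":0,"ry":0,"rz":0.559,"gripper":0},
    {"x":2.5,"y":10,"z":2,"rx":0,"ry":0,"rz":0.559,"gripper":0}
  ]
}}

```text
time: 38.75
tool_pos: [600.0, -85.3, 44.1]
tool_rot: [0.556, 0.831, 0.0, 0.001]
wrist_force: [0.7, -0.0, -1.9]
gripper_width: 16.2
grip_force: 58.9
```

>>> {"name": "arm_command", "arguments": {
  "moves": [
    {"x":0,"y":0,"z":0,"rx":0,"ry":0,"rz":0,"gripper":0},
    {"x":0,"y":0,"z":0,"rx":0,"ry":0,"rz":0,"gripper":0},
    {"x":0,"y":0,"z":0,"rx":0,"ry":0,"rz":0,"gripper":0},
    {"x":0,"y":0,"z":0,"rx":0,"ry":0,"rz":0,"gripper":0},
    {"x":0,"y":0,"z":0,"rx":0,"ry":0,"rz":0,"gripper":0}
  ]
}}

```text
time: 39.25
tool_pos: [599.0, -88.0, 43.9]
tool_rot: [0.555, 0.832, 0.0, 0.0]
wrist_force: [0.3, -0.8, -0.7]
gripper_width: 16.4
grip_force: 58.9
```

```bash
python3 - <<'E'
from h import *
p=here(); rel(p,ins(-44,175,42))
d=snap('side','s13.png'); ti=p[1]+p[0]@np.array([167,0,-4]); bd=p[1]+p[0]@np.array([139,0,-4]); print((RT.T@(ti-C)).round(1),proj(d,bd),proj(d,ti))
u,v=np.round(proj(d,bd)).astype(int); print(d['color'][v-6:v+7,u-6:u+9].max(2))
w=snap('wrist','w13.png'); hsv=cv2.cvtColor(w['color'],cv2.COLOR_RGB2HSV); m=cv2.inRange(hsv,(0,0,150),(180,60,255))
for v in (20,60,100,140,180): print(v,np.where(m[v,280:360])[0][[0,-1]]+280)
E
```

```text
x 0.19 y 0.13 z 0.19 rx 0.000 ry 0.001 rz 0.006
[-46.2 -98.9  47.8] [317.46257596 198.71349033] [311.33911685 193.6007764 ]
[[133 196 133 106 113 119 121 118 115 170 129 119 119 117 111]
 [100 231 241 204 130 103 119 120 118 140 119 117 121 119 115]
 [106 161 241 245 240 160 109 119 118 116 114 115 119 119 117]
 [116 115 212 241 249 244 188 117 116 117 115 115 115 118 118]
 [114 114 129 169 236 249 203  82  83 113 116 115 114 117 118]
 [110 115 109 115 155 188 118 142 227 166 123 116 114 116 118]
 [106 112 113 111 113  83  62 228 249 239 175 111 112 113 113]
 [107 109 114 112 111 100 121 214 243 250 242 186 164 176 124]
 [109 108 113 114 168 177 181 159 206 243 250 245 210 186 179]
 [109 108 111 171 192 192 195 182 167 193 240 250 248 230 173]
 [110 164 168 192 194 193 196 194 184 183 180 237 249 251 238]
 [173 189 187 190 193 194 195 198 192 192 185 172 232 248 251]
 [192 193 191 188 192 194 194 198 197 192 192 184 176 226 247]]
20 [309 329]
60 [309 329]
100 [309 329]
140 [310 328]
180 [309 328]
```

Aligned within half a pixel. I insert into eye1.

>>> {"name": "arm_command", "arguments": {
  "moves": [
    {"x":0,"y":0.13,"z":0.19,"rx":0,"ry":0,"rz":0.006,"gripper":0},
    {"x":1,"y":0.13,"z":0.19,"rx":0,"ry":0,"rz":0.006,"gripper":0},
    {"x":2,"y":0.13,"z":0.19,"rx":0,"ry":0,"rz":0.006,"gripper":0},
    {"x":3,"y":0.13,"z":0.19,"rx":0,"ry":0,"rz":0.006,"gripper":0},
    {"x":3.5,"y":0.13,"z":0.19,"rx":0,"ry":0,"rz":0.006,"gripper":0}
  ]
}}

```text
time: 39.85
tool_pos: [586.2, -53.4, 41.6]
tool_rot: [0.557, 0.831, -0.0, 0.0]
wrist_force: [-0.3, 0.1, -2.9]
gripper_width: 16.2
grip_force: 58.9
```

>>> {"name": "arm_command", "arguments": {
  "moves": [
    {"x":0.5,"y":0,"z":0,"rx":0,"ry":0,"rz":0,"gripper":0},
    {"x":1,"y":0,"z":0,"rx":0,"ry":0,"rz":0,"gripper":0},
    {"x":1.5,"y":0,"z":0,"rx":0,"ry":0,"rz":0,"gripper":0},
    {"x":2,"y":0,"z":0,"rx":0,"ry":0,"rz":0,"gripper":0},
    {"x":2.5,"y":0,"z":0,"rx":0,"ry":0,"rz":0,"gripper":0}
  ]
}}

```text
time: 40.35
tool_pos: [577.1, -31.2, 41.6]
tool_rot: [0.557, 0.83, -0.0, 0.0]
wrist_force: [0.5, 0.2, -0.7]
gripper_width: 16.7
grip_force: 58.9
```

```bash
python3 - <<'E'
from h import *
o=r.get_obs(); p=here(); print(o['wrist_force'].round(1),o['ft_torque'].round(2)); ti=p[1]+p[0]@np.array([167,0,-4]); print((RT.T@(ti-C)).round(1)); rel(p,ins(-44,0,42))
E
```

```text
[ 0.5  0.2 -0.7] [-0.07  0.03 -0.01]
[-44.  -38.1  45.5]
 x 11.61 y 0.00 z -0.05 rx 0.000 ry 0.000 rz -0.000
```

>>> {"name": "arm_command", "arguments": {
  "moves": [
    {"x":1.5,"y":0,"z":-0.05,"rx":0,"ry":0,"rz":0,"gripper":0},
    {"x":3,"y":0,"z":-0.05,"rx":0,"ry":0,"rz":0,"gripper":0},
    {"x":4.5,"y":0,"z":-0.05,"rx":0,"ry":0,"rz":0,"gripper":0},
    {"x":6,"y":0,"z":-0.05,"rx":0,"ry":0,"rz":0,"gripper":0},
    {"x":7.5,"y":0,"z":-0.05,"rx":0,"ry":0,"rz":0,"gripper":0}
  ]
}}

```text
time: 40.85
tool_pos: [548.2, 39.2, 42.1]
tool_rot: [0.557, 0.831, 0.0, 0.0]
wrist_force: [-0.3, -1.5, -1.4]
gripper_width: 16.4
grip_force: 58.9
```

>>> {"name": "arm_command", "arguments": {
  "moves": [
    {"x":0.7,"y":0,"z":0,"rx":0,"ry":0,"rz":0,"gripper":0},
    {"x":1.4,"y":0,"z":0,"rx":0,"ry":0,"rz":0,"gripper":0},
    {"x":2.1,"y":0,"z":0,"rx":0,"ry":0,"rz":0,"gripper":0},
    {"x":2.8,"y":0,"z":0,"rx":0,"ry":0,"rz":0,"gripper":0},
    {"x":3.5,"y":0,"z":0,"rx":0,"ry":0,"rz":0,"gripper":0}
  ]
}}

```text
time: 41.35
tool_pos: [535.4, 70.5, 42.1]
tool_rot: [0.557, 0.83, -0.0, 0.0]
wrist_force: [1.0, 0.2, -1.9]
gripper_width: 16.6
grip_force: 58.9
```

>>> {"name": "arm_command", "arguments": {
  "moves": [
    {"x":0.1,"y":0,"z":0,"rx":0,"ry":0,"rz":0,"gripper":0},
    {"x":0.2,"y":0,"z":0,"rx":0,"ry":0,"rz":0,"gripper":0},
    {"x":0.3,"y":0,"z":0,"rx":0,"ry":0,"rz":0,"gripper":0},
    {"x":0.4,"y":0,"z":0,"rx":0,"ry":0,"rz":0,"gripper":0},
    {"x":0.4,"y":0,"z":0,"rx":0,"ry":0,"rz":0,"gripper":0}
  ]
}}

```text
time: 41.85
tool_pos: [534.0, 73.8, 42.0]
tool_rot: [0.557, 0.83, -0.0, 0.0]
wrist_force: [-0.3, 0.4, -0.8]
gripper_width: 17.0
grip_force: 58.9
```

```bash
python3 - <<'E'
from h import *
o=r.get_obs(); p=here(); print(o['wrist_force'].round(1),o['ft_torque'].round(2)); rel(p,ins(-44,0,42))
E
```

```text
[-0.3  0.4 -0.8] [ 0.01  0.02 -0.01]
 x 0.25 y 0.00 z 0.00 rx 0.000 ry 0.000 rz -0.000
```

>>> {"name": "arm_command", "arguments": {
  "moves": [
    {"x":0.07,"y":0,"z":0,"rx":0,"ry":0,"rz":0,"gripper":0},
    {"x":0.14,"y":0,"z":0,"rx":0,"ry":0,"rz":0,"gripper":0},
    {"x":0.2,"y":0,"z":0,"rx":0,"ry":0,"rz":0,"gripper":0},
    {"x":0.25,"y":0,"z":0,"rx":0,"ry":0,"rz":0,"gripper":0},
    {"x":0.25,"y":0,"z":0,"rx":0,"ry":0,"rz":0,"gripper":0}
  ]
}}

```text
time: 42.35
tool_pos: [533.0, 76.3, 42.1]
tool_rot: [0.557, 0.83, -0.0, 0.0]
wrist_force: [-0.5, -1.1, -1.9]
gripper_width: 16.6
grip_force: 58.9
```

>>> {"name": "arm_command", "arguments": {
  "moves": [
    {"x":0.05,"y":0,"z":0,"rx":0,"ry":0,"rz":0,"gripper":0},
    {"x":0.1,"y":0,"z":0,"rx":0,"ry":0,"rz":0,"gripper":0},
    {"x":0.15,"y":0,"z":0,"rx":0,"ry":0,"rz":0,"gripper":0},
    {"x":0.15,"y":0,"z":0,"rx":0,"ry":0,"rz":0,"gripper":0},
    {"x":0.15,"y":0,"z":0,"rx":0,"ry":0,"rz":0,"gripper":0}
  ]
}}

```text
time: 42.85
tool_pos: [532.8, 76.8, 42.2]
tool_rot: [0.557, 0.83, -0.0, 0.001]
wrist_force: [2.9, -8.5, -2.1]
gripper_width: 16.7
grip_force: 58.9
```

Contact. I release the same way as before and retreat.

>>> {"name": "arm_command", "arguments": {
  "moves": [
    {"x":0.05,"y":0,"z":0,"rx":0,"ry":0,"rz":0,"gripper":0},
    {"x":0.05,"y":0,"z":0.1,"rx":0,"ry":0,"rz":0,"gripper":0},
    {"x":0.05,"y":0,"z":0.15,"rx":0,"ry":0,"rz":0,"gripper":0},
    {"x":0.05,"y":0,"z":0.15,"rx":0,"ry":0,"rz":0,"gripper":0.5},
    {"x":0.05,"y":0,"z":0.15,"rx":0,"ry":0,"rz":0,"gripper":0.5}
  ]
}}

```text
time: 43.35
tool_pos: [532.3, 78.2, 40.7]
tool_rot: [0.557, 0.83, 0.0, 0.0]
wrist_force: [0.6, 0.7, 0.5]
gripper_width: 42.2
grip_force: 0.0
```

>>> {"name": "arm_command", "arguments": {
  "moves": [
    {"x":0,"y":0,"z":0,"rx":0,"ry":0,"rz":0,"gripper":0.5},
    {"x":0,"y":0,"z":0,"rx":0,"ry":0,"rz":0,"gripper":0.5},
    {"x":0,"y":0,"z":0,"rx":0,"ry":0,"rz":0,"gripper":0.5},
    {"x":0,"y":0,"z":-2,"rx":0,"ry":0,"rz":0,"gripper":0.5},
    {"x":0,"y":0,"z":-5,"rx":0,"ry":0,"rz":0,"gripper":0.5}
  ]
}}

```text
time: 43.85
tool_pos: [531.3, 78.1, 89.5]
tool_rot: [0.557, 0.83, -0.001, -0.001]
wrist_force: [0.2, -0.1, 0.5]
gripper_width: 42.2
grip_force: 0.0
```

>>> {"name": "arm_command", "arguments": {
  "moves": [
    {"x":0,"y":0,"z":-4,"rx":0,"ry":0,"rz":0,"gripper":0.5},
    {"x":-4,"y":0,"z":-8,"rx":0,"ry":0,"rz":0,"gripper":0.5},
    {"x":-8,"y":0,"z":-10,"rx":0,"ry":0,"rz":0,"gripper":0.5},
    {"x":-12,"y":0,"z":-12,"rx":0,"ry":0,"rz":0,"gripper":0.5},
    {"x":-16,"y":0,"z":-12,"rx":0,"ry":0,"rz":0,"gripper":0.5}
  ]
}}

```text
time: 44.35
tool_pos: [594.2, -71.6, 214.2]
tool_rot: [0.557, 0.83, 0.001, 0.002]
wrist_force: [0.4, 0.2, -0.2]
gripper_width: 42.4
grip_force: 0.0
```

```bash
python3 - <<'E'
from h import *
d=snap('side','s14.png'); t=snap('top','t14.png')
for g in gold(t): print(g[1:])
a=cv2.resize(d['color'][130:240,250:370,::-1],(480,440),interpolation=2)
b=cv2.resize(t['color'][155:245,230:310,::-1],(320,360),interpolation=2)
im=np.zeros((440,800,3),np.uint8); im[:,:480]=a; im[:360,480:]=b; cv2.imwrite('pics/c14.png',im)
E
```

```text
(array([488., 145.]), array([ 758., -588.]), array([ 12., 111.]), 33)
(array([289., 181.]), array([621., 109.]), array([20., 71.]), 22)
(array([261., 183.]), array([612., 208.]), array([11., 28.]), 25)
(array([282., 195.]), array([569., 133.]), array([31., 11.]), 28)
(array([299., 204.]), array([539.,  76.]), array([21., 71.]), 23)
(array([253., 206.]), array([531., 231.]), array([31., 11.]), 28)
(array([275., 219.]), array([486., 156.]), array([10., 29.]), 23)
```

View pics/c14.png

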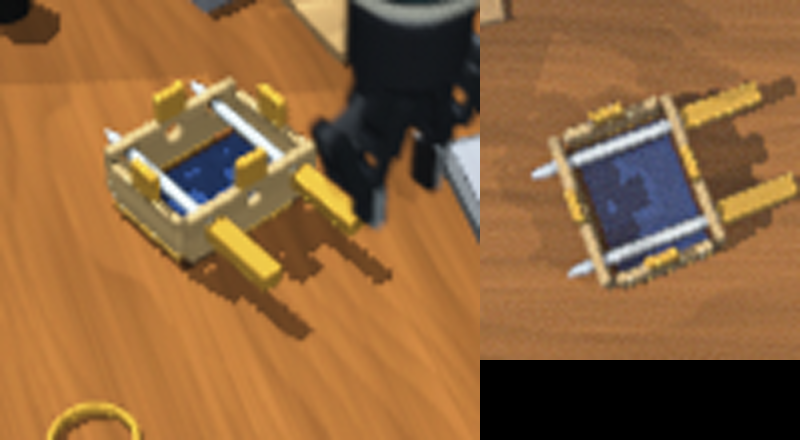

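Both rods are home in eye1 and eye3, the sides are upright, and the gripper is clear.

```bash
python3 -c "
from cell import r
print(r.sign_off())"
```

```text
the job is handed in; nothing more can be done
None
```

The job is handed in at about 44 s of the allowed 210 s. All four sides are upright at their stops, and both rods on the bench are through eye1 and eye3 and the opposite far holes, with their grips against the near side. The other items were left alone.

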